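# Make up a centrifuge counterweight on the sprung scale

### The arm

A 6-joint arm with a two-finger parallel gripper is mounted at the origin on a cart in front of the work surface, level with it; the furniture and walls round the work are solid. World frame = base frame: x ahead of the robot, y to its left, z up, the work surface at z = 0. Lengths are in m, angles in rad, forces in N, time in s.
With the tool pointing down it reaches from about 0.3 to 0.775 m from the base axis. Payload 14.6 kg.
Tool frame: the origin (TCP) lies at the very end of the fingers, on their centre line; the grasp point (between the pads) lies 19 mm behind it; y points along the fingers, z is the direction in which the jaws open and shut, and the axes are right-handed (so a half turn about y gives the same grasp; the last joint's range is limited). The gripper opens to 94 mm and grips with 3 to 60 N. Pads are 16 mm wide; open, the fingers measure 119 mm over their backs; the gripper's body (75 mm by 177 mm) begins 78 mm behind the grasp point.
Start: joints at [-1.278, 0.3, 1.521, -0, 1.321, -0.067], TCP at [0.194, -0.515, 0.205] pointing down, gripper open.
Joint ranges: [-3.03, 3.03], [-0.79, 2.21], [0.23, 2.52], [-1.04, 4.18], [0, 3.07], [-2.55, 2.55]. Speed limits (rad/s): [2.22, 2.22, 2.57, 3.14, 3.14, 3.14].

### API

Orientations are given as [roll, pitch, yaw] about the fixed x, y, z axes, in that order (R = Rz(yaw) Ry(pitch) Rx(roll)).
In Python, from station import get_obs, camera, hand_in, masks_of gives the robot as it stands.
- The arm moves only by the shell command python3 -m jog 'ROWS' [FORCE]. ROWS is text: rows parted by semicolons, each of 7 numbers parted by spaces: the shift along the world's x, y, z in mm, then the turn, a rotation vector about the world's x, y, z in degrees, then the closure, from 0 (fully open) to 1 (shut). A call has 1 to 10 rows; each row is the pose to reach, as a shift and turn from the pose measured when the call began; what a row does not reach only later rows make up. A row lasts 1/12 s, in which the tool goes at most 41.7 mm and 7.16 degrees, less where a joint would pass 70% of its speed; a pose out of reach is approached as far as the arm can. A call with a gripper value outside its range is refused whole. The fingers move at their own pace and stop on an object; FORCE is the grip in N (left out, the last holds). Time passes only in rows, so rows that repeat a pose let the fingers close. It gives the time, the measured TCP pose, the force and the opening at its end, in the units of the state.
- get_obs(): the state, without advancing time (a new reading comes with each control period).
- camera(name): name is "scene" or "top" or "wrist"; returns a dict with "img" (480x640x3 uint8, red, green, blue), "range_z" (480x640 float32, m along the optical axis (not along the pixel's ray), 0 where there is no reading), "fx", "fy", "cx", "cy" (pixels), "rvec" (rotation vector, rad) and "tvec" (3), from world to camera coordinates, as OpenCV has them. Camera axes: x right, y down, z forward; pixel columns grow to the right and rows downward; lengths in m; the calibration is good to about 2 mm. A picture is of the moment at which its call begins.
- hand_in(): hands the job in, once; it reports no verdict.
Trained networks look in the newest picture that a camera, given by its name, has taken for a name from the list of things; names that differ only in an ending like _2 or _b are one class to them, and where a whole thing is asked for, a point or a joint stands for the part that bears it (a point fixed in the world has none). Each returns a list of dicts, best first, with "conf" (0 to 1); they miss things now and then, are a little off and sometimes report something else, mostly with a low value. They report only what shows in the picture. A call takes as long as a camera call. They do not tell look-alikes from the thing itself.
- masks_of(thing, camera): "mask" (480x640 bool, what is visible of it) and "extent" ([left, top, right, bottom] in pixels, round what is visible of it).
The state is a dict: "time_s": time; "qpos": joint angles; "joint_vel": joint speeds; "tau": joint torques, N m; "ee_pos": TCP position; "eef_rot": TCP orientation; "force": force on the tool from outside, world axes, zero at the start; "moment": the same for the moment, N m; "grip_width": finger opening in m.
Only numpy, scipy, OpenCV 4.12 (cv2) and the standard library are available. Lean on these libraries where they do the work, as an engineer would, in place of code of your own. Each camera call takes 0.05 s, during which the arm holds its last target.

### The job

Make up a counterweight on the sprung scale in the draught shield: first take off the empty red-capped pots that were left on its pan and put them in the small square white tray, then set yellow-capped pots on the pan one at a time until its red pointer comes to rest inside the green band. Leave the yellow pots you do not need on the bench, and then push the shield's clear door shut until it clicks home on its catch. Do not shift the green band or disturb the orange-capped tube and the stopper nearby.

Things in the scene. Friction and masses are not known exactly. Their poses are not given: they have to be found in the camera images.
- scale: sprung scale in a draught shield, fixed: grey foot 206 x 206 mm, clear side and rear panes 95 to 99 mm from the centre, open at the top, 137 mm high. Origin: centre of the foot's underside on the bench; x points from the door side to the rear, y to its left. A steel catch block at its left front corner: x = -112 to -81 mm, y = 99 to 123 mm, 86 mm high.
- pan_floor (a point): centre of the floor of the steel pan; axes as the scale's. A tray 108 mm (x) by 120 mm (y) outside, its 3 mm rim 8 mm over the floor. Six pots fit standing: x = +-29 mm, y = -36, 0, +36 mm, fingers closing along the scale's x. 186 x 190 mm free between the panes; at the right a white column, y = -68 to -90 mm, x = -14 to -22 mm from the centre, top 125 mm above the bench.
- pan (a joint): how far the pan has sunk (m): 0 empty (floor 105 mm above the bench), at most 0.066. It sinks straight down, about 8.4 mm for each yellow pot (7.6 to 9.3), 2 mm for a red one, and settles within about 1 s.
- pointer_tip (a point): tip of the red pointer that rides on the pan in front of the white column; it goes down with the pan
- band_mid (a point): middle of the green band, a clip 14 mm high on the white column; axes as the scale's. The pointer is inside when its tip is less than 7 mm above or below this point. The clip can slide but must be left where it is; its height differs from start to start, so that 3 to 6 pots are needed.
- door (a joint): opening of the front door (rad): 0 shut and seated, up to 1.5, starts at 0.6 to 1.05. It swings about an upright hinge at the right front corner, outwards to the robot, and stays where it is left. From about 0.07 to 0.03 rad a sprung roller resists (about 5 N at the free edge); past that the catch draws it home to 0. At more than 0.03 it is not seated.
- door_hinge (a point): upper end of the door's hinge axis, 132 mm above the bench; axes turn with the door: y points from the hinge along the door to its free edge, x into the shield when shut
- door_edge (a point): upper end of the door's free edge, 185 mm from the hinge axis, 132 mm above the bench; axes as door_hinge. A clear pane 4 mm thick in a 7 mm frame, 18 to 132 mm above the bench; a black knob 18 mm across stands 21 mm out of its outer face 160 mm from the hinge, 78 mm above the bench.
- pot_tray: small square white plastic tray lying loose on the bench, 0.3 kg: 88 x 88 mm (93 over its lip), 18 mm high, inside 82 x 82 mm, floor 3 mm thick. Origin: centre of its underside, axes along its sides. Two pots fit in it side by side, 17 mm either side of the centre.
- tube_orange: orange-capped 50 ml tube, 34 mm across, 114 mm high, standing; leave it alone. Origin: centre of its underside
- stopper: black rubber stopper, 29 mm across, 30 mm high; leave it alone. Origin: centre of its underside
- old_0: red-capped sample pot: 46 mm high, white body 26 mm across, ribbed screw cap 29 mm across over the top 12 mm; empty, 20 g. Origin: centre of its underside, z up through the cap. None when absent from this start or while held. Starts on the pan.
- old_1: red-capped sample pot: 46 mm high, white body 26 mm across, ribbed screw cap 29 mm across over the top 12 mm; empty, 20 g. Origin: centre of its underside, z up through the cap. None when absent from this start or while held. Starts on the pan.
- pot_0: yellow-capped sample pot: 46 mm high, white body 26 mm across, ribbed screw cap 29 mm across over the top 12 mm; filled with shot, about 80 g (each within 10 %). Origin: centre of its underside, z up through the cap. None when absent from this start or while held. Starts on the bench left of the scale.
- pot_1: yellow-capped sample pot: 46 mm high, white body 26 mm across, ribbed screw cap 29 mm across over the top 12 mm; filled with shot, about 80 g (each within 10 %). Origin: centre of its underside, z up through the cap. None when absent from this start or while held. Starts on the bench left of the scale.
- pot_2: yellow-capped sample pot: 46 mm high, white body 26 mm across, ribbed screw cap 29 mm across over the top 12 mm; filled with shot, about 80 g (each within 10 %). Origin: centre of its underside, z up through the cap. None when absent from this start or while held. Starts on the bench left of the scale.
- pot_3: yellow-capped sample pot: 46 mm high, white body 26 mm across, ribbed screw cap 29 mm across over the top 12 mm; filled with shot, about 80 g (each within 10 %). Origin: centre of its underside, z up through the cap. None when absent from this start or while held. Starts on the bench left of the scale.
- pot_4: yellow-capped sample pot: 46 mm high, white body 26 mm across, ribbed screw cap 29 mm across over the top 12 mm; filled with shot, about 80 g (each within 10 %). Origin: centre of its underside, z up through the cap. None when absent from this start or while held. Starts on the bench left of the scale.
- pot_5: yellow-capped sample pot: 46 mm high, white body 26 mm across, ribbed screw cap 29 mm across over the top 12 mm; filled with shot, about 80 g (each within 10 %). Origin: centre of its underside, z up through the cap. None when absent from this start or while held. Starts on the bench left of the scale.
- pot_6: yellow-capped sample pot: 46 mm high, white body 26 mm across, ribbed screw cap 29 mm across over the top 12 mm; filled with shot, about 80 g (each within 10 %). Origin: centre of its underside, z up through the cap. None when absent from this start or while held. Starts on the bench left of the scale.
- pot_7: yellow-capped sample pot: 46 mm high, white body 26 mm across, ribbed screw cap 29 mm across over the top 12 mm; filled with shot, about 80 g (each within 10 %). Origin: centre of its underside, z up through the cap. None when absent from this start or while held. Starts on the bench left of the scale.
There are look-alikes about, which are no part of the job. What is shaped like the pot_3 but blue is not meant. What is shaped like the pot_7 but blue or turquoise is not meant.

How it is judged:
On the way, in this order (a step that is already met when the one before it is completed fails the run):
1. the red-capped pots are off the pan and in the white tray (horizontal distance between each of old_0, old_1 and pot_tray below 0.045 m and height (world z) of old_0 between -0.02 and 0.04 m and height (world z) of old_1 between -0.02 and 0.04 m and value of joint pan below 0.0018 m), for 0.2 s.
2. yellow-capped pots on the pan have brought the pointer to rest inside the green band (z of pointer_tip in the frame of band_mid between -0.0075 and 0.0075 m and velocity of joint pan between -0.006 and 0.006 m/s), for 0.5 s.
3. the shield's door is shut and seated on its catch (value of joint door below 0.02 rad), for 0.2 s.
At the end, for the whole second after the job is handed in: the pointer tip at rest within 7.5 mm of the middle of the green band; the door shut and seated (less than 0.02 rad); every red-capped pot in the white tray (its underside's centre within 45 mm of the tray's); every yellow-capped pot either on the pan or on the bench outside the shield (horizontal distance between each of old_0, old_1 and pot_tray below 0.045 m and height (world z) of old_0 between -0.02 and 0.04 m and height (world z) of old_1 between -0.02 and 0.04 m and z of pointer_tip in the frame of band_mid between -0.0075 and 0.0075 m and value of joint door below 0.02 rad and velocity of joint pan between -0.005 and 0.005 m/s and ((x of pot_0 in the frame of pan_floor between -0.056 and 0.056 m and y of pot_0 in the frame of pan_floor between -0.062 and 0.062 m and z of pot_0 in the frame of pan_floor between -0.01 and 0.05 m) or (height (world z) of pot_0 between -0.02 and 0.04 m and horizontal distance between pot_0 and scale above 0.116 m)) and ((x of pot_1 in the frame of pan_floor between -0.056 and 0.056 m and y of pot_1 in the frame of pan_floor between -0.062 and 0.062 m and z of pot_1 in the frame of pan_floor between -0.01 and 0.05 m) or (height (world z) of pot_1 between -0.02 and 0.04 m and horizontal distance between pot_1 and scale above 0.116 m)) and ((x of pot_2 in the frame of pan_floor between -0.056 and 0.056 m and y of pot_2 in the frame of pan_floor between -0.062 and 0.062 m and z of pot_2 in the frame of pan_floor between -0.01 and 0.05 m) or (height (world z) of pot_2 between -0.02 and 0.04 m and horizontal distance between pot_2 and scale above 0.116 m)) and ((x of pot_3 in the frame of pan_floor between -0.056 and 0.056 m and y of pot_3 in the frame of pan_floor between -0.062 and 0.062 m and z of pot_3 in the frame of pan_floor between -0.01 and 0.05 m) or (height (world z) of pot_3 between -0.02 and 0.04 m and horizontal distance between pot_3 and scale above 0.116 m)) and ((x of pot_4 in the frame of pan_floor between -0.056 and 0.056 m and y of pot_4 in the frame of pan_floor between -0.062 and 0.062 m and z of pot_4 in the frame of pan_floor between -0.01 and 0.05 m) or (height (world z) of pot_4 between -0.02 and 0.04 m and horizontal distance between pot_4 and scale above 0.116 m)) and ((x of pot_5 in the frame of pan_floor between -0.056 and 0.056 m and y of pot_5 in the frame of pan_floor between -0.062 and 0.062 m and z of pot_5 in the frame of pan_floor between -0.01 and 0.05 m) or (height (world z) of pot_5 between -0.02 and 0.04 m and horizontal distance between pot_5 and scale above 0.116 m)) and ((x of pot_6 in the frame of pan_floor between -0.056 and 0.056 m and y of pot_6 in the frame of pan_floor between -0.062 and 0.062 m and z of pot_6 in the frame of pan_floor between -0.01 and 0.05 m) or (height (world z) of pot_6 between -0.02 and 0.04 m and horizontal distance between pot_6 and scale above 0.116 m)) and ((x of pot_7 in the frame of pan_floor between -0.056 and 0.056 m and y of pot_7 in the frame of pan_floor between -0.062 and 0.062 m and z of pot_7 in the frame of pan_floor between -0.01 and 0.05 m) or (height (world z) of pot_7 between -0.02 and 0.04 m and horizontal distance between pot_7 and scale above 0.116 m))); the robot touches nothing.
It fails at once if the green band is shifted along its column by more than 4 mm (distance of band_mid from where it was at the start of the episode above 0.004 m).
It fails at once if the orange-capped tube is shifted more than 5 cm (distance of tube_orange from where it was at the start of the episode above 0.05 m).
It fails at once if the stopper is shifted more than 5 cm (distance of stopper from where it was at the start of the episode above 0.05 m).
Of old_0, old_1 only 1 to 2 are there at a start; the rules pass over those that are not, and their reading is None.
Of pot_0, pot_1, pot_2, pot_3, pot_4, pot_5, pot_6, pot_7 only 6 to 8 are there at a start; the rules pass over those that are not, and their reading is None.
At some moment in a run one of pot_tray may be knocked a few centimetres aside while the robot is not near it.
Once in a run the grip may slacken for a moment while it holds something.
It also fails if it takes over 210 s, if anything falls off the work surface, if the arm or the gripper's body presses on something with over 40 N, if the wrist force passes 120 N, or if a joint passes its speed limit or range.

## Working session

There is one attempt and no reset: what is moved stays moved. The work goes in short steps, Python scripts to look and compute and a shell command to move; the robot and the scene stay as the last step left them, time stands still between calls to the robot, and variables do not carry over. Pictures are saved under pics/ and viewed, and the job is handed in when it is done.

```bash
mkdir -p pics; ls; cat > h.py <<'E'
import numpy as np,cv2
from station import get_obs,camera,masks_of
def save(c,name,box=None,s=1):
    im=c['img'][:,:,::-1]
    if box: im=im[box[1]:box[3],box[0]:box[2]]
    if s!=1: im=cv2.resize(im,None,fx=s,fy=s,interpolation=cv2.INTER_CUBIC)
    cv2.imwrite('pics/'+name,im)
def cloud(c):
    z=c['range_z'];v,u=np.indices(z.shape)
    P=np.stack([(u-c['cx'])/c['fx']*z,(v-c['cy'])/c['fy']*z,z],-1)
    R=cv2.Rodrigues(np.array(c['rvec'],float))[0];t=np.array(c['tvec']).ravel()
    return (P-t)@R
def proj(c,p):
    return cv2.projectPoints(np.array(p,float).reshape(-1,3),np.array(c['rvec'],float),np.array(c['tvec'],float),np.array([[c['fx'],0,c['cx']],[0,c['fy'],c['cy']],[0,0,1.]]),None)[0].reshape(-1,2)
E
python3 - <<'E'
from h import *
o=get_obs();print(o)
for n in ['scene','top','wrist']:
    c=camera(n);save(c,n+'0.png');R=cv2.Rodrigues(np.array(c['rvec'],float))[0];print(n,c['fx'],c['cx'],c['cy'],-R.T@np.array(c['tvec']).ravel(),R[2])
E
```

```text
pics
{'time_s': 0.0, 'qpos': array([-1.27760681e+00,  3.00464663e-01,  1.52158970e+00, -6.90555367e-06,
        1.32069459e+00, -6.66125968e-02]), 'joint_vel': array([ 6.48153104e-04,  9.31863924e-04,  1.34712210e-04,  6.49160041e-04,
        6.26642888e-05, -1.94554396e-03]), 'tau': array([-1.22246729e-03, -5.31799150e+01, -3.52727330e+01,  7.07541802e-02,
        2.44479912e-02, -3.73739942e-05]), 'ee_pos': array([ 0.19356117, -0.5145311 ,  0.20488621]), 'eef_rot': array([-1.57195051e+00,  7.02935545e-05, -2.78178887e+00]), 'force': array([ 0.27285971,  0.29756485, -0.39198489]), 'moment': array([-0.00668341,  0.04388321,  0.01910581]), 'grip_width': 0.09392222443917489}
scene 447.18267450535575 325.4519884989363 243.15000530634848 [0.05951006 0.02882318 0.70515018] [ 0.58463022  0.35959491 -0.72725443]
top 443.7000457592106 315.16589198100263 239.4032757471203 [0.35510128 0.33726172 1.16662879] [ 0.18860594  0.01589923 -0.98192414]
wrist 350.9523662781049 318.5288802420345 246.4096369102339 [ 0.2676998  -0.48657889  0.38424173] [-0.25526521 -0.09525349 -0.96216758]
```

View pics/scene0.png

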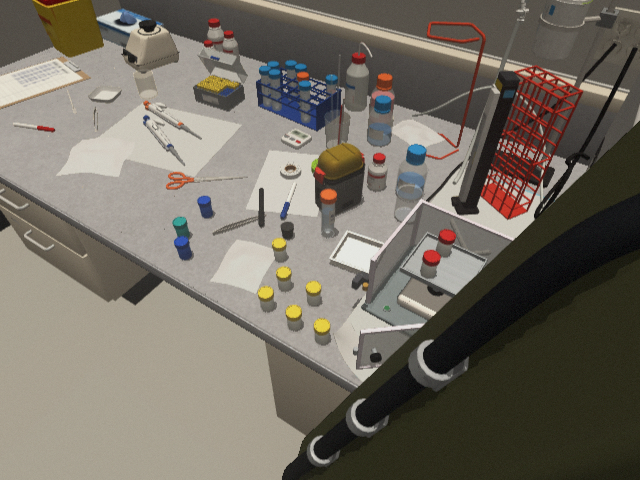

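View pics/top0.png

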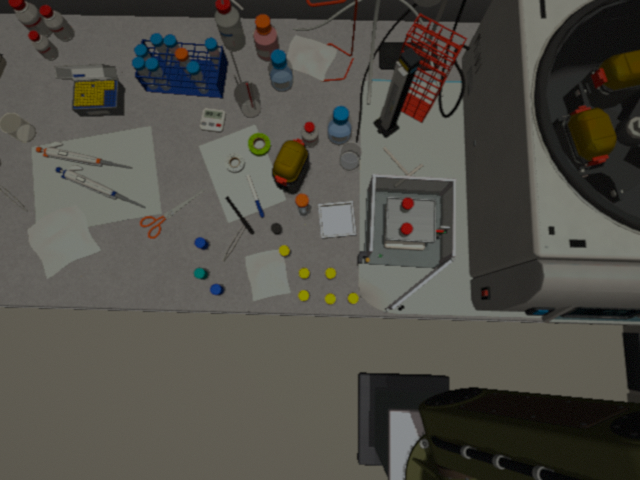

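View pics/wrist0.png

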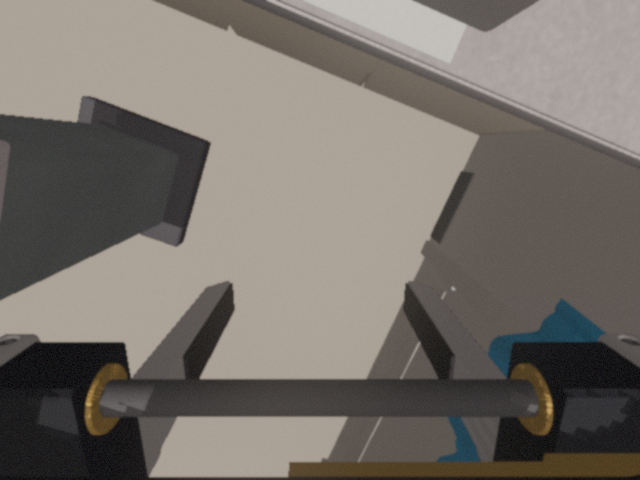

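The scene shows six yellow pots (top view: (285,251), (304,273), (330,273), (304,296), (330,299), (353,298)) and two red pots on the pan, (407,203) and (405,229). The tray is at (337,220), the stopper at (277,229) and the tube at (302,203). The blue and turquoise look-alikes are at (200,243), (200,273) and (217,289). Next I'll measure these.

```bash
python3 - <<'E'
from h import *
c=camera('top');P=cloud(c);np.set_printoptions(precision=4,suppress=True)
save(c,'top_crop.png',(260,160,470,320),3.8)
for n in ['scale','pan','door','pot_tray','tube_orange','stopper','old_0','pot_0','band_mid']:
    for m in masks_of(n,'top')[:9]:
        M=m['mask'];Q=P[M&(c['range_z']>0)]
        if len(Q)==0: continue
        if n in('old_0','pot_0'): 
            zt=np.percentile(Q[:,2],90);S=Q[Q[:,2]>zt-.006]
            S=(S.min(0)+S.max(0))/2
        else: S=np.median(Q,0)
        print(n,round(m['conf'],2),m['extent'],S,'lo',np.percentile(Q,2,axis=0),'hi',np.percentile(Q,98,axis=0))
E
```

```text
scale 0.72 [357.5, 173.2, 456.8, 311.5] [0.6064 0.1135 0.0793] lo [0.431  0.024  0.0101] hi [0.7131 0.224  0.1394]
pan 0.24 [320.7, 199.5, 359.8, 235.5] [0.6355 0.2991 0.0049] lo [ 0.5896  0.2543 -0.0006] hi [0.6774 0.3444 0.0216]
pan 0.19 [299.6, 292.4, 308.8, 302.4] [0.4271 0.3817 0.0461] lo [0.4173 0.3718 0.0402] hi [0.4373 0.3919 0.0496]
door 0.75 [387.5, 260.9, 454.4, 311.3] [0.4547 0.1051 0.1289] lo [0.3971 0.0325 0.0234] hi [0.5172 0.1739 0.1361]
pot_tray 0.87 [322.5, 201.7, 359.0, 236.4] [0.6344 0.2993 0.0049] lo [ 0.5868  0.2544 -0.0006] hi [0.677  0.3449 0.0216]
tube_orange 0.79 [296.7, 191.6, 310.4, 217.9] [0.6484 0.389  0.1132] lo [0.6395 0.3747 0.0054] hi [0.6695 0.4042 0.1185]
tube_orange 0.45 [399.8, 201.8, 416.5, 212.7] [0.6424 0.1383 0.1458] lo [0.6313 0.1137 0.054 ] hi [0.6845 0.1495 0.151 ]
stopper 0.51 [268.5, 225.5, 285.4, 234.5] [0.5994 0.4591 0.0308] lo [ 0.5886  0.446  -0.0007] hi [0.6139 0.4727 0.0348]
old_0 0.6 [401.7, 198.9, 414.1, 215.3] [0.6447 0.1361 0.1476] lo [0.6312 0.1241 0.1076] hi [0.6579 0.1492 0.1511]
old_0 0.57 [400.5, 221.6, 412.1, 238.0] [0.58
[... 412 characters left out ...]
0512]
pot_0 0.6 [299.0, 264.8, 312.3, 276.6] [0.4843 0.3813 0.0474] lo [0.4704 0.3686 0.0412] hi [0.4959 0.394  0.0505]
pot_0 0.56 [327.4, 266.0, 337.9, 281.2] [0.4844 0.3142 0.0489] lo [ 0.472   0.3027 -0.0016] hi [0.5006 0.328  0.0526]
pot_0 0.55 [297.5, 291.0, 308.1, 302.1] [0.4274 0.3808 0.0486] lo [0.4145 0.368  0.0014] hi [0.4395 0.3943 0.0511]
pot_0 0.51 [322.7, 296.3, 336.9, 304.5] [0.4217 0.314  0.0478] lo [0.4094 0.3014 0.0434] hi [0.4326 0.3265 0.0503]
pot_0 0.46 [195.8, 265.2, 208.5, 279.6] [0.4755 0.6472 0.0477] lo [0.4631 0.6345 0.0134] hi [0.4883 0.6605 0.0502]
band_mid 0.41 [324.8, 296.5, 337.7, 305.9] [0.4196 0.3139 0.0466] lo [0.4093 0.3028 0.0433] hi [0.4317 0.324  0.0505]
```

View pics/top_crop.png

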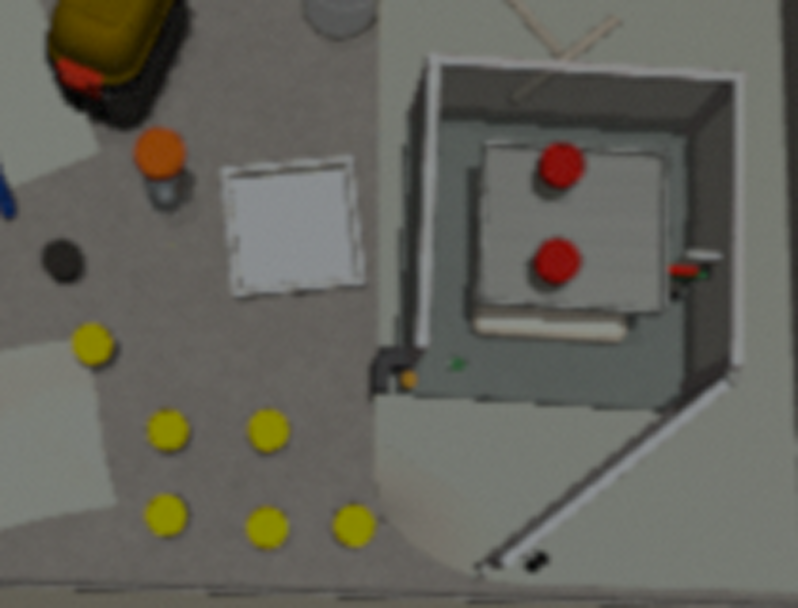

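```bash
python3 - <<'E'
from h import *
np.set_printoptions(precision=4,suppress=True)
c=camera('top');P=cloud(c).reshape(-1,3)
print('bench z',np.median(P[(P[:,0]>.4)&(P[:,0]<.7)&(P[:,1]>.2)&(P[:,1]<.5)][:,2]))
T=P[(abs(P[:,2]-.139)<.007)&(P[:,0]>.35)&(P[:,0]<.76)&(P[:,1]>.0)&(P[:,1]<.26)]
print(len(T),T.min(0),T.max(0))
def line(S,name):
    vx,vy,x,y=cv2.fitLine(S[:,:2].astype(np.float32),cv2.DIST_HUBER,0,.001,.001).ravel()
    print(name,len(S),'pt',x,y,'dir deg',np.degrees(np.arctan2(vy,vx)),S.min(0),S.max(0))
line(T[(T[:,1]>.19)&(T[:,0]>.53)],'left')
line(T[(T[:,0]>.69)&(T[:,1]>.045)&(T[:,1]<.2)],'rear')
line(T[(T[:,1]<.05)&(T[:,0]>.54)&(T[:,0]<.68)],'right')
line(T[(T[:,0]<.49)],'door')
# pan rim floor
Q=P[(P[:,2]>.095)&(P[:,2]<.12)&(P[:,0]>.5)&(P[:,0]<.69)&(P[:,1]>.05)&(P[:,1]<.2)]
print('pan',np.percentile(Q,1,axis=0),np.percentile(Q,99,axis=0),np.median(Q,0))
im=c['img'].reshape(-1,3).astype(int)
for nm,m in(('red',(im[:,0]>120)&(im[:,1]<70)&(im[:,2]<70)),('green',(im[:,1]>im[:,0]+25)&(im[:,1]>im[:,2]+25))):
    W=P[m];W=W[(W[:,0]>.5)&(W[:,0]<.7)&(W[:,1]>.02)&(W[:,1]<.1)];print(nm,len(W),W[:12])
E
```

```text
bench z 0.0021954549244657074
972 [0.3978 0.0178 0.132 ] [0.7191 0.2266 0.146 ]
left 270 pt 0.61793715 0.21876575 dir deg -2.7742724 [0.5306 0.1912 0.1327] [0.7191 0.2266 0.1428]
rear 200 pt 0.71143156 0.12275906 dir deg 88.092575 [0.7053 0.0462 0.1321] [0.7176 0.1989 0.1426]
right 171 pt 0.6085588 0.025876125 dir deg -1.8117979 [0.5404 0.0213 0.1337] [0.6799 0.0307 0.1438]
door 132 pt 0.4480218 0.11120084 dir deg -50.22916 [0.3978 0.0588 0.132 ] [0.4884 0.1729 0.1384]
pan [0.5608 0.0619 0.0974] [0.6683 0.1818 0.1144] [0.6147 0.1129 0.1025]
red 10 [[0.5892 0.0614 0.1088]
 [0.5894 0.0589 0.1083]
 [0.5896 0.0562 0.1075]
 [0.5894 0.0542 0.1091]
 [0.5898 0.0514 0.1076]
 [0.587  0.0589 0.1082]
 [0.5872 0.0563 0.1074]
 [0.5874 0.0537 0.1067]
 [0.5876 0.0511 0.1061]
 [0.5865 0.0501 0.1114]]
green 1 [[0.5912 0.0339 0.0793]]
```

```bash
python3 - <<'E'
from h import *
np.set_printoptions(precision=3,suppress=True)
for n in ['top','scene']:
    c=camera(n);P=cloud(c).reshape(-1,3)
    for y0 in (-.5,-.4,-.3,-.2,-.15,-.1,-.05,0):
        S=P[(P[:,1]>y0)&(P[:,1]<y0+.05)&(P[:,2]>.05)&(P[:,0]>.2)&(P[:,0]<.8)]
        print(n,y0,len(S),S.min(0) if len(S) else '',S.max(0) if len(S) else '')
c=camera('top');P=cloud(c)
for u,v in((480,305),(490,250),(475,200),(472,100),(500,290),(520,310),(465,280)):print(u,v,P[v,u])
c=camera('scene');save(c,'sc.png',(330,180,500,400),3)
E
```

```text
top -0.5 0  
top -0.4 918 [ 0.625 -0.4    0.146] [ 0.753 -0.35   0.235]
top -0.3 1911 [ 0.373 -0.3    0.177] [ 0.8   -0.25   0.328]
top -0.2 5546 [ 0.373 -0.2    0.199] [ 0.8   -0.15   0.407]
top -0.15 4218 [ 0.374 -0.15   0.075] [ 0.676 -0.1    0.408]
top -0.1 6716 [ 0.253 -0.1    0.061] [ 0.8   -0.05   0.596]
top -0.05 15616 [ 0.2  -0.05  0.05] [ 0.8   -0.     0.662]
top 0 6405 [0.2  0.   0.05] [0.714 0.05  0.66 ]
scene -0.5 0  
scene -0.4 0  
scene -0.3 0  
scene -0.2 0  
scene -0.15 0  
scene -0.1 0  
scene -0.05 145 [ 0.74  -0.046  0.333] [ 0.8   -0.041  0.383]
scene 0 8058 [0.2   0.004 0.092] [0.712 0.05  0.626]
480 305 [ 0.412 -0.042  0.097]
490 250 [ 0.531 -0.041  0.176]
475 200 [ 0.672 -0.042  0.092]
472 100 [ 0.939 -0.042  0.1  ]
500 290 [ 0.438 -0.043  0.217]
520 310 [ 0.397 -0.073  0.238]
465 280 [ 0.481 -0.039  0.002]
```

View pics/sc.png

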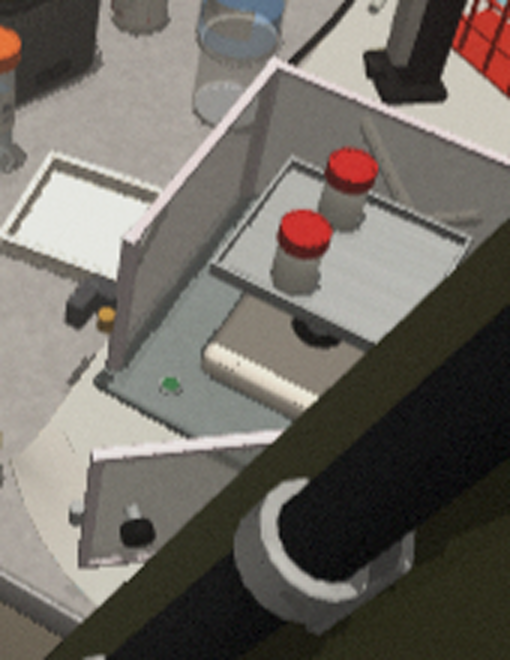

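```bash
python3 -m jog '0 0 250 0 0 0 0.3;0 0 250 0 0 0 0.3;0 0 250 0 0 0 0.3;0 0 250 0 0 0 0.45;0 0 250 0 0 0 0.45;0 0 250 0 0 0 0.45;0 0 250 0 0 0 0.45' 25; python3 -m jog '26 80 0 0 0 8 0.45;52 160 0 0 0 17 0.45;78 240 0 0 0 25 0.45;104 320 0 0 0 33 0.45;130 400 0 0 0 42 0.45;130 400 0 0 0 42 0.45;130 400 0 0 0 42 0.45;130 400 0 0 0 42 0.45;130 400 0 0 0 42 0.45;130 400 0 0 0 42 0.45'
```

```text
time_s: 1.48
ee_pos: [0.1937, -0.5148, 0.464]
eef_rot: [-1.559, -0.001, -2.782]
force: [0.7, 0.9, 0.6]
grip_width: 0.0527
time_s: 2.32
ee_pos: [0.3221, -0.1168, 0.4642]
eef_rot: [-1.558, -0.001, -2.049]
force: [1.2, -0.4, 0.2]
grip_width: 0.0518
```

```bash
python3 -m jog '30 40 0 0 0 5 0.45;60 80 0 0 0 10 0.45;90 120 0 0 0 14 0.45;120 160 0 0 0 18 0.45;150 200 0 0 0 22 0.45;180 255 -40 0 0 25 0.45;210 255 -80 0 0 25 0.45;240 255 -130 0 0 25 0.45;260 255 -150 0 0 25 0.45;260 255 -150 0 0 25 0.45'; python3 - <<'E'
from h import *
c=camera('wrist');save(c,'w1.png');print(get_obs()['ee_pos'],get_obs()['eef_rot'],get_obs()['force'])
R=cv2.Rodrigues(np.array(c['rvec'],float))[0];print(-R.T@np.array(c['tvec']).ravel(),R[2])
E
```

```text
time_s: 3.15
ee_pos: [0.5695, 0.1346, 0.3287]
eef_rot: [-1.557, -0.001, -1.612]
force: [1.7, -0.1, 0.8]
grip_width: 0.0518
[0.57124949 0.13508903 0.31994488] [-1.56798748 -0.00283517 -1.6122467 ] [ 2.93507387  1.18613127 -5.96171425]
[0.570086   0.21442313 0.50794626] [ 0.0019696  -0.27378311 -0.96178944]
```

View pics/w1.png

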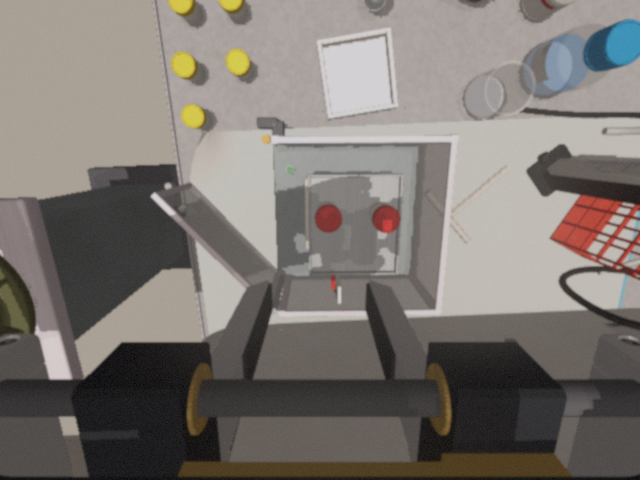

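```bash
cat >> h.py <<'E'
np.set_printoptions(precision=4,suppress=True)
def caps(c,col,box=None):
    """centres of red/yellow caps by colour + cloud"""
    im=c['img'];h=cv2.cvtColor(im,cv2.COLOR_RGB2HSV);P=cloud(c)
    if col=='red': m=((h[...,0]<6)|(h[...,0]>174))&(h[...,1]>170)&(h[...,2]>70)
    else: m=(h[...,0]>22)&(h[...,0]<34)&(h[...,1]>150)&(h[...,2]>70)
    n,l,s,ce=cv2.connectedComponentsWithStats(m.astype(np.uint8))
    out=[]
    for i in range(1,n):
        if s[i,4]<25: continue
        Q=P[(l==i)&(c['range_z']>0)]
        if len(Q)<10: continue
        zt=np.percentile(Q[:,2],85);S=Q[Q[:,2]>zt-.005]
        ctr,r=cv2.minEnclosingCircle(S[:,:2].astype(np.float32))
        out.append((ce[i].round(),s[i,4],np.array([*ctr,zt]),r,(S.min(0)+S.max(0))/2))
    return out
E
python3 - <<'E'
from h import *
for n in('wrist','top','scene'):
    c=camera(n)
    for col in('red','yellow'):
        for o in caps(c,col):
            if .3<o[2][0]<.75 and .05<o[2][1]<.5: print(n,col,o[0],o[1],o[2],round(o[3],4),o[4])
    if n=='wrist':
        P=cloud(c).reshape(-1,3)
        T=P[(abs(P[:,2]-.137)<.006)]
        for nm,S in (('left',T[(abs(T[:,1]-.219)<.01)&(T[:,0]>.53)&(T[:,0]<.7)]),('rear',T[(abs(T[:,0]-.7114)<.012)&(T[:,1]>.05)&(T[:,1]<.2)])):
            vx,vy,x,y=cv2.fitLine(S[:,:2].astype(np.float32),cv2.DIST_HUBER,0,.001,.001).ravel();print(nm,len(S),x,y,np.degrees(np.arctan2(vy,vx)),np.median(S[:,2]))
        B=P[(P[:,0]>.45)&(P[:,0]<.6)&(P[:,1]>.24)&(P[:,1]<.28)];print('bench',np.median(B[:,2]))
E
```

```text
wrist yellow [181.   5.] 239 [0.4258 0.3787 0.0465] 0.0132 [0.4258 0.3734 0.0448]
wrist yellow [231.   4.] 165 [0.4829 0.3764 0.0465] 0.0117 [0.4829 0.3725 0.0447]
wrist yellow [237.  60.] 480 [0.4842 0.315  0.0466] 0.014 [0.4846 0.3147 0.0455]
wrist yellow [183.  63.] 499 [0.4194 0.3141 0.0466] 0.0141 [0.4193 0.3141 0.0448]
wrist yellow [192. 115.] 429 [0.4231 0.2569 0.0467] 0.0139 [0.4233 0.2572 0.0449]
left 1287 0.61532843 0.22004843 -2.0446756 0.1370262382785893
rear 1062 0.709836 0.12989756 88.00412 0.1369153360343655
bench -0.00029439992133155856
top red [280. 180.] 51 [0.7051 0.4455 0.1199] 0.0145 [0.7061 0.4455 0.1198]
top red [407. 202.] 83 [0.6464 0.1374 0.1496] 0.0133 [0.6456 0.1375 0.1482]
top red [406. 228.] 77 [0.5836 0.1408 0.1495] 0.0122 [0.5837 0.1405 0.1485]
top yellow [284. 250.] 95 [0.5406 0.4341 0.0486] 0.0141 [0.5404 0.4345 0.0475]
top yellow [304. 273.] 95 [0.4834 0.3816 0.0496] 0.0139 [0.4828 0.3813 0.0482]
top yellow [330. 273.] 93 [0.485  0.3147 0.049 ] 0.0136 [0.4845 0.3154 0.0477]
top yellow [303. 295.] 95 [0.427  0.3813 0.0487] 0.0137 [0.4273 0.3819 0.0483]
top yellow [330. 298.] 94 [0.4209 0.3143 0.0484] 0.0136 [0.4217 0.314  0.0473]
top yellow [353. 298.] 94 [0.4236 0.257  0.0489] 0.0135 [0.4233 0.2567 0.0476]
```

```bash
sed -i 's/(h\[...,2\]>70)/(h[...,2]>45)/' h.py; python3 - <<'E'
from h import *
c=camera('wrist')
for o in caps(c,'red'): print(o[0],o[1],o[2],round(o[3],4),o[4])
o=get_obs();print(o['ee_pos'],o['eef_rot'],o['force'])
E
```

```text
[612. 205.] 71 [0.9517 0.1246 0.0635] 0.0073 [0.9523 0.1245 0.0643]
[631. 214.] 61 [0.9292 0.1284 0.0949] 0.0281 [0.9311 0.123  0.1206]
[605. 216.] 59 [0.9441 0.1082 0.0637] 0.0088 [0.9443 0.1082 0.0635]
[593. 221.] 35 [0.9778 0.0902 0.0047] 0.0098 [0.9771 0.0902 0.0032]
[629. 248.] 51 [0.9273 0.0853 0.1244] 0.018 [0.9279 0.0851 0.124 ]
[0.5685 0.1335 0.3317] [-1.5561 -0.0004 -1.613 ] [-0.145  -0.2463  1.4835]
```

```bash
python3 - <<'E'
from h import *
for i in range(4):
    c=camera('wrist');o=get_obs();print(o['time_s'],o['ee_pos'],o['eef_rot'],o['force'],o['joint_vel'])
h=cv2.cvtColor(c['img'],cv2.COLOR_RGB2HSV);print(h[218,328],h[218,386],h[225,386]);
P=cloud(c);print(P[218,328],P[218,386])
E
python3 -m jog '0 0 -10 0 0 0 0.45;0 0 -10 0 0 0 0.45;0 0 -10 0 0 0 0.45;0 0 -10 0 0 0 0.45'
```

```text
3.45 [0.5685 0.1334 0.3325] [-1.5545 -0.0001 -1.6131] [-0.2454  0.2775  0.6347] [-0.0007 -0.019   0.0009 -0.0012 -0.0022  0.0009]
3.5 [0.5685 0.1333 0.3328] [-1.5539  0.     -1.6132] [-0.2406  0.3217 -0.5482] [-0.0019 -0.0057  0.0025  0.0005 -0.0038  0.0022]
3.55 [0.5684 0.1333 0.3327] [-1.5541  0.     -1.6132] [-0.311  -1.238   0.2093] [-0.0003  0.0035  0.003  -0.0001 -0.0033  0.0014]
3.6 [0.5684 0.1333 0.3324] [-1.5545 -0.0001 -1.6133] [0.099  0.0358 0.4506] [ 0.0017  0.0073  0.0041 -0.0006 -0.0033  0.0004]
[  0 148 129] [  1 165 186] [  0 167 194]
[0.5817 0.1399 0.146 ] [0.6431 0.1373 0.1471]
time_s: 3.93
ee_pos: [0.5683, 0.1333, 0.3225]
eef_rot: [-1.554, -0.0, -1.613]
force: [0.3, -1.0, 0.4]
grip_width: 0.0514
```

```bash
sed -i 's/(h\[...,1\]>170)/(h[...,1]>125)/' h.py; python3 - <<'E'
from h import *
c=camera('wrist')
for o in caps(c,'red'): 
  if o[2][0]<.7:print(o[0],o[1],o[2],round(o[3],4),o[4])
P=cloud(c);
for m in masks_of('pot_tray','wrist')[:1]:
    Q=P[m['mask']];S=Q[Q[:,2]>.013];r=cv2.minAreaRect(S[:,:2].astype(np.float32));print(m['conf'],m['extent'],r)
E
```

```text
[329. 218.] 536 [0.5817 0.1415 0.1474] 0.014 [0.5816 0.1417 0.1466]
[388. 219.] 547 [0.6433 0.1382 0.1474] 0.014 [0.6425 0.138  0.1461]
[334. 283.] 52 [0.587  0.0543 0.1073] 0.0086 [0.5863 0.0543 0.1065]
0.67 [313.1, 27.2, 400.2, 116.4] ((0.6199402809143066, 0.28311100602149963), (0.11939819902181625, 0.1265379637479782), 7.038885593414307)
```

```bash
python3 -m jog '13 7 -40 0 1 0 0.45;13 7 -80 0 1 0 0.45;13 7 -120 0 1 0 0.45;13 7 -140 0 1 0 0.45;13 7 -140 0 1 0 0.45;13 7 -140 0 1 0 0.45'; python3 - <<'E'
from h import *
for i in range(3):c=camera('wrist')
save(c,'w2.png');o=get_obs();print(o['ee_pos'],o['eef_rot'])
for o in caps(c,'red'): 
  if o[2][0]<.7:print(o[0],o[1],o[2],round(o[3],4),o[4])
E
```

```text
time_s: 4.53
ee_pos: [0.5815, 0.1403, 0.1828]
eef_rot: [-1.572, -0.001, -1.613]
force: [-0.1, -1.2, 0.8]
grip_width: 0.0516
[0.5823 0.1405 0.185 ] [-1.5682 -0.     -1.6132]
[318. 270.] 1406 [0.5819 0.1418 0.1472] 0.0141 [0.5821 0.1419 0.1456]
[410. 271.] 1461 [0.6433 0.1376 0.1472] 0.0147 [0.6426 0.138  0.1455]
[328. 354.] 108 [0.5857 0.0539 0.1071] 0.0097 [0.5861 0.0539 0.107 ]
```

View pics/w2.png

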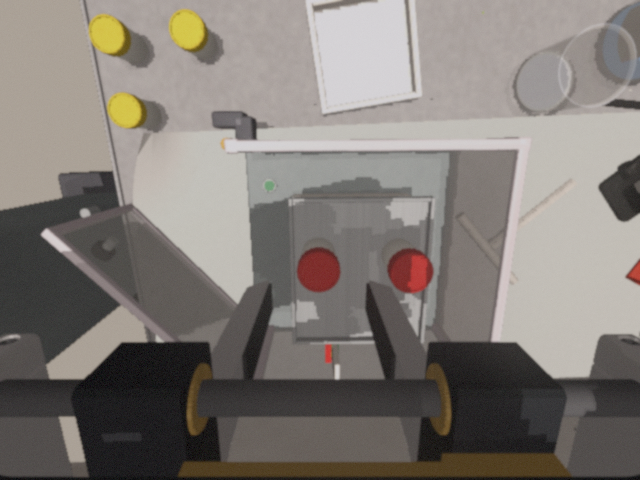

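Fingers straddle the front red pot, whose cap is at (318,270). Descending 68 mm and gripping.

```bash
python3 -m jog '0 1 -35 0 0 0 0.45;0 1 -60 0 0 0 0.45;0 1 -68 0 0 0 0.45;0 1 -68 0 0 0 0.45;0 1 -68 0 0 0 0.8;0 1 -68 0 0 0 0.8;0 1 -68 0 0 0 0.8;0 1 -68 0 0 0 0.8;0 1 -68 0 0 0 0.8' 25; python3 -m jog '0 0 40 0 0 0 0.8;0 0 80 0 0 0 0.8;0 0 100 0 0 0 0.8;0 0 100 0 0 0 0.8'
```

```text
time_s: 5.43
ee_pos: [0.5826, 0.1416, 0.1178]
eef_rot: [-1.567, 0.0, -1.613]
force: [-0.1, 0.4, 0.1]
grip_width: 0.0283
time_s: 5.77
ee_pos: [0.5842, 0.1419, 0.2236]
eef_rot: [-1.559, 0.002, -1.613]
force: [0.2, 0.4, 0.9]
grip_width: 0.028
```

```bash
cat >> h.py <<'E'
def tray(cam):
    c=camera(cam);R=cv2.Rodrigues(np.array(c['rvec'],float))[0];o=-R.T@np.array(c['tvec']).ravel()
    for m in masks_of('pot_tray',cam)[:2]:
        M=m['mask'].astype(np.uint8);M=cv2.morphologyEx(M,cv2.MORPH_OPEN,np.ones((3,3)))
        k,_=cv2.findContours(M,cv2.RETR_EXTERNAL,cv2.CHAIN_APPROX_NONE);k=max(k,key=len)[:,0,:].astype(float)
        d=np.stack([(k[:,0]-c['cx'])/c['fx'],(k[:,1]-c['cy'])/c['fy'],np.ones(len(k))],-1)@R
        p=o+d*((.018-o[2])/d[:,2])[:,None]
        print(cam,'tray',round(m['conf'],2),m['extent'],cv2.minAreaRect(p[:,:2].astype(np.float32)))
E
python3 - <<'E'
from h import *
tray('wrist');tray('top');tray('scene');c=camera('wrist');save(c,'w3.png')
E
```

```text
wrist tray 0.93 [298.6, 4.3, 405.3, 119.8] ((0.630661129951477, 0.30065789818763733), (0.09439725428819656, 0.09403373301029205), 6.848298072814941)
wrist tray 0.52 [288.3, 193.4, 417.2, 322.4] ((0.6224223375320435, 0.09342224895954132), (0.15883652865886688, 0.1443479210138321), 87.4952621459961)
top tray 0.89 [321.5, 199.7, 357.9, 237.7] ((0.6337875723838806, 0.29844266176223755), (0.09698139876127243, 0.09510107338428497), 6.568783760070801)
```

View pics/w3.png

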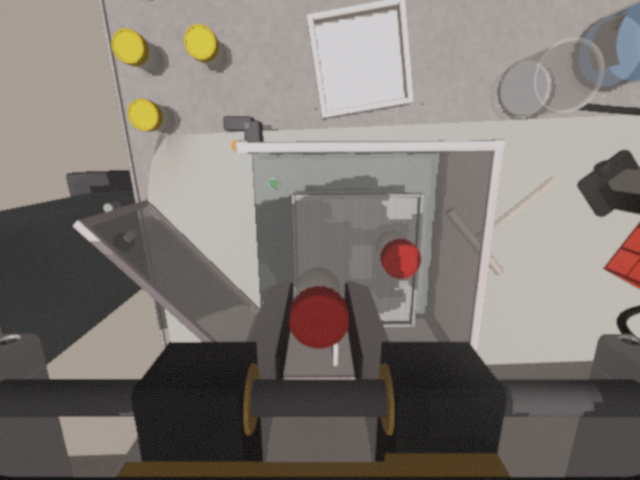

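```bash
python3 -m jog '11 43 0 0 0 0 0.8;22 86 0 0 0 0 0.8;33 129 0 0 0 0 0.8;45 160 0 0 0 0 0.8;45 175 -20 0 1 0 0.8;45 175 -60 0 1 0 0.8;45 175 -100 0 1 0 0.8;45 175 -140 0 1 0 0.8;45 175 -150 0 1 0 0.8;45 175 -150 0 1 0 0.8'; python3 - <<'E'
from h import *
tray('wrist');o=get_obs();print(o['ee_pos'],o['eef_rot'],o['grip_width'],o['force']);c=camera('wrist');save(c,'w4.png')
E
```

```text
time_s: 6.95
ee_pos: [0.6258, 0.3157, 0.0629]
eef_rot: [-1.592, -0.004, -1.613]
force: [-0.2, -0.9, 1.0]
grip_width: 0.0281
wrist tray 0.82 [246.4, 213.7, 399.4, 351.7] ((0.6307708024978638, 0.3023318946361542), (0.09228494763374329, 0.09322147071361542), 6.745667934417725)
wrist tray 0.32 [0.1, 159.0, 40.2, 201.5] ((0.4330225884914398, 0.3813892900943756), (0.029217759147286415, 0.025425368919968605), 81.69383239746094)
[0.6282 0.3168 0.0687] [-1.5845  0.0001 -1.6134] 0.028430939480186053 [ 0.0625 -0.2808  1.3001]
```

View pics/w4.png

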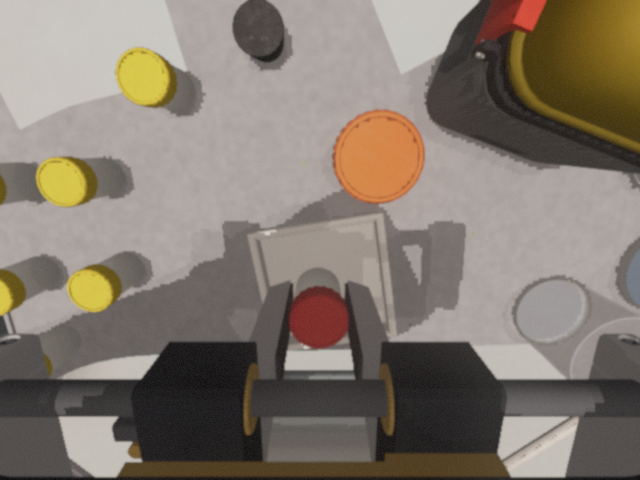

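```bash
python3 -m jog '0 0 -25 0 0 0 0.8;0 0 -45 0 -0.8 0 0.8;0 0 -47 0 -0.8 0 0.8;0 0 -47 0 -0.8 0 0.8;0 0 -47 0 -0.8 0 0.8'; python3 -c "
from h import *
o=get_obs();print(o['ee_pos'],o['eef_rot'],o['force'],o['grip_width'])"
```

```text
time_s: 7.52
ee_pos: [0.6296, 0.3174, 0.0253]
eef_rot: [-1.566, 0.003, -1.613]
force: [-0.8, -0.3, -0.1]
grip_width: 0.0283
[0.6296 0.3174 0.0253] [-1.5665  0.0028 -1.6134] [-0.7982 -0.3079 -0.1251] 0.028254634242262208
```

```bash
python3 -m jog '0 0 -4 0 0 0 0.8;0 0 -4 0 0 0 0.8;0 0 -4 0 0 0 0.8;0 0 -4 0 0 0 0.6;0 0 -4 0 0 0 0.52;0 0 -4 0 0 0 0.52;0 0 -4 0 0 0 0.52;0 0 20 0 0 0 0.52;0 0 60 0 0 0 0.5;0 0 80 0 0 0 0.45'; python3 -m jog '0 0 40 0 0 0 0.45;0 -40 80 0 0 0 0.45;0 -80 90 0 0 0 0.45;0 -120 90 0 0 0 0.45;0 -160 90 0 0 0 0.45;5 -180 90 0 0 0 0.45;10 -180 90 0 0 0 0.45;10 -180 80 0 0 0 0.45;10 -180 80 0 0 0 0.45'; python3 - <<'E'
from h import *
c=camera('wrist');save(c,'w5.png')
for i in range(3):c=camera('wrist')
o=get_obs();print(o['ee_pos'],o['eef_rot'])
for o in caps(c,'red'): 
  if o[2][0]<.7:print(o[0],o[1],o[2],round(o[3],4),o[4])
E
```

```text
time_s: 8.35
ee_pos: [0.6304, 0.3177, 0.1093]
eef_rot: [-1.563, 0.004, -1.613]
force: [0.3, 0.5, 0.6]
grip_width: 0.0505
time_s: 9.1
ee_pos: [0.6398, 0.1382, 0.187]
eef_rot: [-1.566, 0.004, -1.613]
force: [0.0, 0.8, -1.4]
grip_width: 0.0518
[0.6401 0.139  0.1891] [-1.5638  0.0043 -1.6118]
[295.  22.] 1120 [0.6293 0.3166 0.0496] 0.0147 [0.629  0.3163 0.0486]
[324. 272.] 1392 [0.6434 0.1381 0.1493] 0.0143 [0.6435 0.1382 0.1476]
[260. 358.] 56 [0.6134 0.1331 0.2346] 0.0011 [0.6133 0.1331 0.2352]
[ 81. 472.] 146 [0.5148 0.0648 0.1401] 0.1302 [0.5146 0.0638 0.2273]
```

View pics/w5.png

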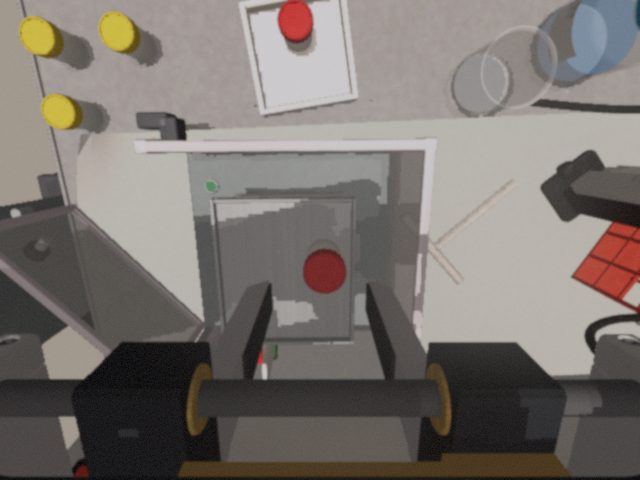

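```bash
python3 -m jog '3 -1 -35 0 0 0 0.45;3 -1 -62 0 0 0 0.45;3 -1 -70 0 0 0 0.45;3 -1 -70 0 0 0 0.45;3 -1 -70 0 0 0 0.8;3 -1 -70 0 0 0 0.8;3 -1 -70 0 0 0 0.8;3 -1 -70 0 0 0 0.8;3 -1 -70 0 0 0 0.8' 25; python3 -m jog '0 0 40 0 0 0 0.8;0 0 80 0 0 0 0.8;0 0 100 0 0 0 0.8;0 0 100 0 0 0 0.8'; python3 -c "
from h import *
tray('wrist')
for i in range(2): camera('top')
o=get_obs();print(o['ee_pos'],o['eef_rot'],o['force'],o['grip_width'])"
```

```text
time_s: 10.05
ee_pos: [0.6434, 0.1381, 0.12]
eef_rot: [-1.563, 0.005, -1.612]
force: [-0.2, -0.6, 0.2]
grip_width: 0.028
time_s: 10.38
ee_pos: [0.6449, 0.1383, 0.2263]
eef_rot: [-1.554, 0.006, -1.612]
force: [0.4, 0.4, 0.3]
grip_width: 0.0283
wrist tray 0.42 [2.5, 119.1, 413.7, 379.0] ((0.5193505883216858, 0.11393924802541733), (0.2824276387691498, 0.4535458981990814), 87.83300018310547)
[0.6429 0.138  0.2184] [-1.5648  0.0042 -1.6118] [ 0.3862 -0.0027  0.0095] 0.027901354553689778
```

```bash
python3 -m jog '-5 40 5 0 0 0 0.8;-10 80 5 0 0 0 0.8;-10 120 5 0 0 0 0.8;-10 145 5 0 0 0 0.8;-10 145 -35 0 0 0 0.8;-10 145 -75 0 0 0 0.8;-10 145 -115 0 0 0 0.8;-10 145 -150 0 0 0 0.8;-10 145 -150 0 0 0 0.8;-10 145 -150 0 0 0 0.8'; python3 - <<'E'
from h import *
tray('wrist');c=camera('wrist');save(c,'w6.png');o=get_obs();print(o['ee_pos'],o['eef_rot'],o['grip_width'],o['force'])
E
```

```text
time_s: 11.42
ee_pos: [0.6319, 0.2825, 0.0665]
eef_rot: [-1.569, 0.002, -1.612]
force: [-0.3, -0.1, -0.1]
grip_width: 0.0278
wrist tray 0.77 [232.4, 162.2, 389.2, 304.5] ((0.6309614181518555, 0.3012596070766449), (0.09342491626739502, 0.09363320469856262), 6.781006813049316)
wrist tray 0.23 [0.9, 107.6, 19.3, 149.2] ((0.44417303800582886, 0.37872299551963806), (0.024265775457024574, 0.010240457020699978), 73.88311004638672)
[0.6341 0.2833 0.0713] [-1.5613  0.0057 -1.612 ] 0.028350865174447487 [ 1.2835 -0.0415  0.8156]
```

View pics/w6.png

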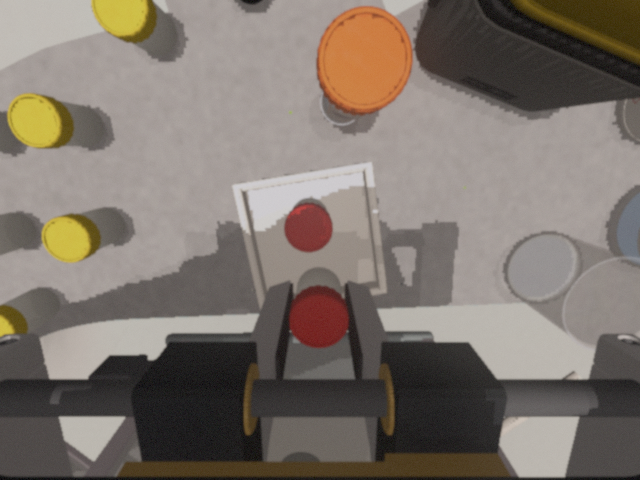

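```bash
python3 -m jog '0 0 -30 0 0 0 0.8;0 0 -47 0 0 0 0.8;0 0 -49 0 0 0 0.8;0 0 -49 0 0 0 0.8;0 0 -49 0 0 0 0.8;0 0 -49 0 0 0 0.6;0 0 -49 0 0 0 0.52;0 0 -49 0 0 0 0.52;0 0 -49 0 0 0 0.52'; python3 -m jog '0 0 40 0 0 0 0.52;0 0 80 0 0 0 0.45;-40 0 100 0 0 0 0.45;-80 0 100 0 0 0 0.45;-120 0 100 0 0 0 0.45;-120 0 100 0 0 0 0.45'; python3 - <<'E'
from h import *
c=camera('top');save(c,'t6.png',(260,160,470,320),3.8)
for o in caps(c,'red')+caps(c,'yellow'):
    if .3<o[2][0]<.7:print(o[0],o[1],o[2],round(o[3],4))
c=camera('wrist');save(c,'w7.png')
o=get_obs();print(o['time_s'],o['ee_pos'],o['eef_rot'])
for o in caps(c,'red')+caps(c,'yellow'):
    if .3<o[2][0]<.7:print(o[0],o[1],o[2],round(o[3],4))
E
```

```text
time_s: 12.32
ee_pos: [0.6343, 0.2834, 0.023]
eef_rot: [-1.56, 0.006, -1.612]
force: [0.2, -0.9, -0.5]
grip_width: 0.0449
time_s: 12.82
ee_pos: [0.5075, 0.2829, 0.122]
eef_rot: [-1.566, 0.004, -1.61]
force: [1.0, 0.5, -0.2]
grip_width: 0.0515
[599. 160.] 113 [ 0.6964 -0.2123  0.326 ] 0.017
[331. 217.] 83 [0.6075 0.3126 0.0523] 0.036
[485. 293.] 33 [ 0.4365 -0.0372  0.1542] 0.0055
[284. 250.] 95 [0.5405 0.4344 0.0489] 0.0141
[304. 273.] 95 [0.4832 0.382  0.0483] 0.0137
[329. 273.] 69 [0.4789 0.3165 0.049 ] 0.0187
[303. 295.] 95 [0.4271 0.3812 0.049 ] 0.0135
[330. 298.] 95 [0.4211 0.3143 0.0488] 0.0136
12.9167 [0.5136 0.2837 0.1239] [-1.5597  0.0064 -1.6108]
[476. 206.] 1100 [0.6282 0.3172 0.0496] 0.0141
[480. 249.] 1017 [0.6346 0.2835 0.0495] 0.0145
[351.  28.] 760 [0.5386 0.4355 0.0467] 0.0141
[270. 119.] 1163 [0.4823 0.3831 0.0465] 0.0139
[190. 124.] 1405 [0.4256 0.3821 0.0464] 0.0144
[279. 215.] 1016 [0.4835 0.3166 0.0465] 0.014
[194. 219.] 1133 [0.4195 0.3152 0.0465] 0.0141
[207. 290.] 971 [0.4221 0.2578 0.0464] 0.0144
```

View pics/w7.png

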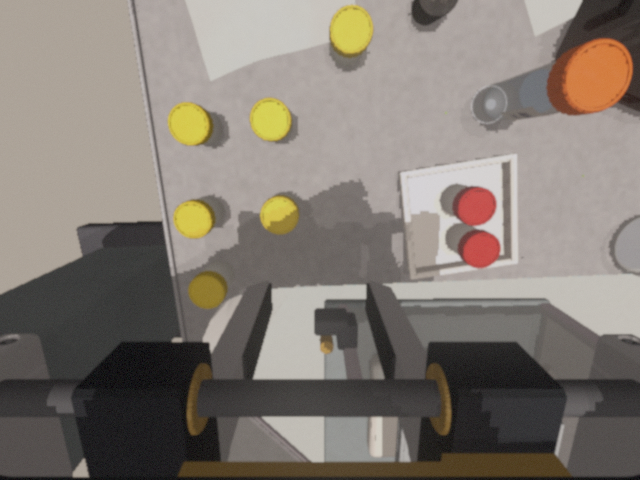

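View pics/t6.png

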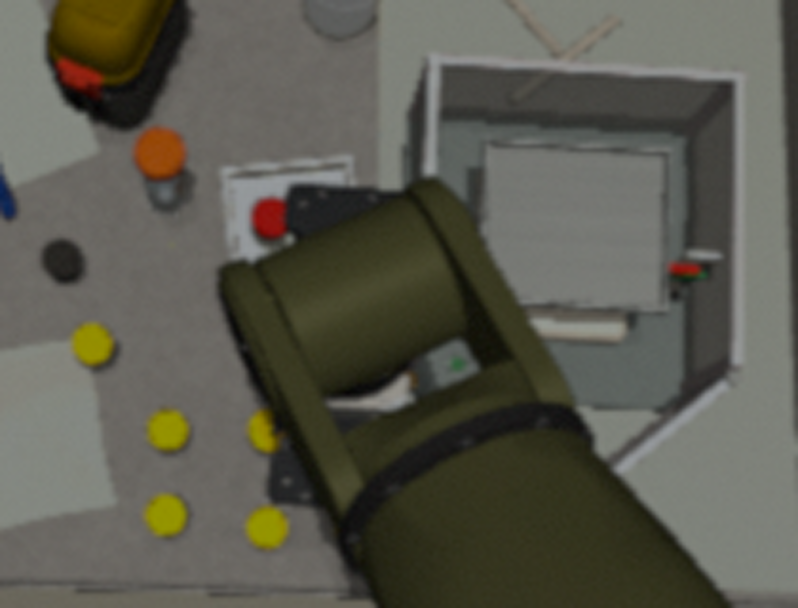

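```bash
python3 -m jog '-30 32 0 0 0 0 0.45;-30 32 -40 0 0 0 0.45;-30 32 -60 0 0 0 0.45;-30 32 -60 0 0 0 0.45;-30 32 -60 0 0 0 0.45;-30 32 -60 0 0 0 0.45' ; python3 - <<'E'
from h import *
for i in range(2):c=camera('wrist')
save(c,'w8.png')
o=get_obs();print(o['time_s'],o['ee_pos'],o['eef_rot'])
for o in caps(c,'yellow'):
    if .3<o[2][0]<.7:print(o[0],o[1],o[2],round(o[3],4))
E
```

```text
time_s: 13.42
ee_pos: [0.4851, 0.3159, 0.0653]
eef_rot: [-1.558, 0.008, -1.612]
force: [-0.1, -0.2, 1.4]
grip_width: 0.0516
13.5167 [0.4849 0.3159 0.0655] [-1.5574  0.0078 -1.6115]
[420.  62.] 957 [0.5386 0.4359 0.0466] 0.014
[389.  54.] 27 [0.5266 0.44   0.0469] 0.0027
[405.  64.] 71 [0.5353 0.4351 0.0465] 0.0051
[307. 174.] 827 [0.4819 0.3833 0.0465] 0.0135
[208. 175.] 2064 [0.4255 0.3824 0.0465] 0.0143
[316. 282.] 1495 [0.4836 0.3164 0.0464] 0.0142
[211. 287.] 1604 [0.4191 0.3156 0.0464] 0.0144
```

View pics/w8.png

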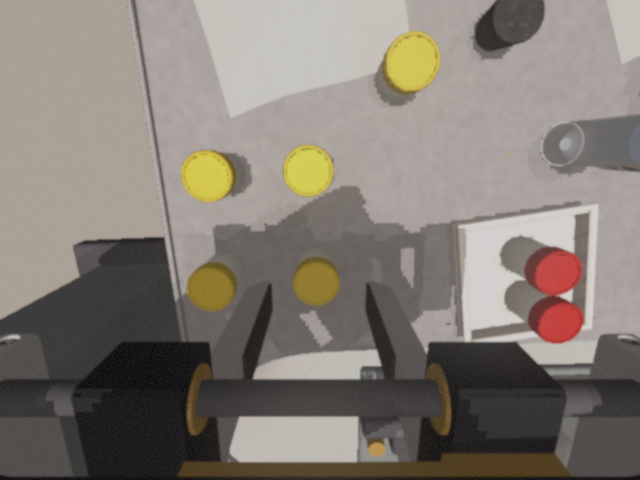

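```bash
python3 -m jog '-1 1 -35 0 0.5 0 0.45;-1 1 -48 0 0.5 0 0.45;-1 1 -49 0 0.5 0 0.45;-1 1 -49 0 0.5 0 0.8;-1 1 -49 0 0.5 0 0.8;-1 1 -49 0 0.5 0 0.8;-1 1 -49 0 0.5 0 0.8;-1 1 -49 0 0.5 0 0.8' 35; python3 -m jog '0 0 40 0 0 0 0.8;0 0 80 0 0 0 0.8;0 0 120 0 0 0 0.8;0 0 160 0 0 0 0.8;0 0 190 0 0 0 0.8;40 -10 190 0 0 0 0.8;80 -40 190 0 0 0 0.8;110 -70 190 0 0 0 0.8;135 -110 190 0 0 0 0.8;150 -150 190 0 0 0 0.8'
```

```text
time_s: 14.18
ee_pos: [0.4844, 0.3172, 0.0176]
eef_rot: [-1.565, 0.008, -1.612]
force: [-0.7, -0.3, 5.5]
grip_width: 0.0284
time_s: 15.02
ee_pos: [0.6295, 0.1797, 0.2073]
eef_rot: [-1.565, 0.008, -1.611]
force: [0.5, 0.7, -1.5]
grip_width: 0.0282
```

```bash
python3 -m jog '13 -22 0 0 0 0 0.8;13 -22 -20 0 0 0 0.8;13 -22 -20 0 0 0 0.8;13 -22 -20 0 0 0 0.8'; cat >> h.py <<'E'
def panz(c):
    P=cloud(c).reshape(-1,3);d=P[:,:2]-np.array([.613,.123]);x=d[:,0]-.035*d[:,1];y=d[:,1]+.035*d[:,0]
    Q=P[(abs(x)<.047)&(abs(y)<.053)&(P[:,2]>.03)&(P[:,2]<.115)]
    hs,e=np.histogram(Q[:,2],bins=np.arange(.03,.116,.001));i=hs.argmax();return len(Q),np.median(Q[abs(Q[:,2]-e[i]-.0005)<.002][:,2])
def ptr(c):
    h=cv2.cvtColor(c['img'],cv2.COLOR_RGB2HSV);P=cloud(c);d=P[...,:2]-np.array([.613,.123]);x=d[...,0]-.035*d[...,1];y=d[...,1]+.035*d[...,0]
    reg=(x>-.045)&(x<.01)&(y>-.095)&(y<-.05)&(P[...,2]<.135)
    for nm,m in (('red',((h[...,0]<6)|(h[...,0]>174))&(h[...,1]>110)),('green',(h[...,0]>40)&(h[...,0]<85)&(h[...,1]>70))):
        k=m&reg;W=P[k]
        if len(W):
            v,u=np.nonzero(k);print(nm,len(W),'px',u.min(),u.max(),v.min(),v.max(),'z',np.percentile(W[:,2],[2,25,50,75,98]),'sx',np.percentile(x[k],[5,50,95]),'sy',np.percentile(y[k],[5,50,95]))
        else: print(nm,0)
E
python3 - <<'E'
from h import *
for i in range(2):c=camera('wrist')
save(c,'w9.png')
o=get_obs();print(o['time_s'],o['ee_pos'],o['eef_rot'],o['grip_width']);print('pan',panz(c));ptr(c)
E
```

```text
time_s: 15.35
ee_pos: [0.6419, 0.1577, 0.1866]
eef_rot: [-1.567, 0.008, -1.611]
force: [0.2, 0.1, -0.2]
grip_width: 0.0288
15.45 [0.6423 0.1586 0.1883] [-1.5642  0.0086 -1.6097] 0.028275424312923802
pan (8568, np.float64(0.10507942902344589))
red 0
green 0
```

View pics/w9.png

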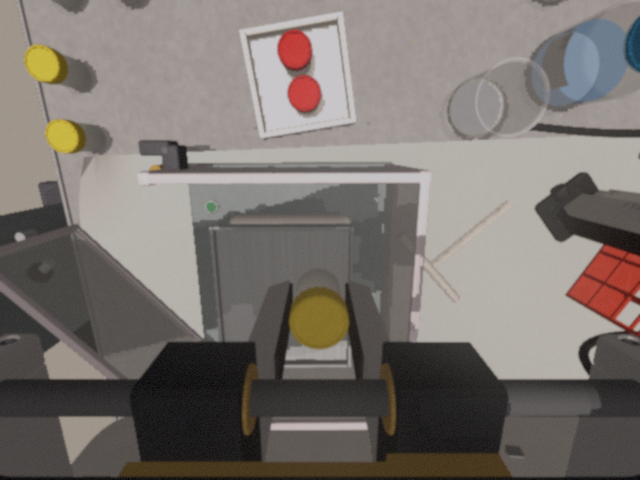

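```bash
python3 -m jog '1 0 -35 0 0 0 0.8;1 0 -60 0 0 0 0.8;1 0 -64 0 0 0 0.8;1 0 -64 0 0 0 0.8;1 0 -64 0 0 0 0.6;1 0 -64 0 0 0 0.53;1 0 -64 0 0 0 0.53;1 0 -64 0 0 0 0.53;1 0 -30 0 0 0 0.53;1 0 0 0 0 0 0.5'; python3 -m jog '0 0 40 0 0 0 0.45;-40 40 60 0 0 0 0.45;-80 60 60 0 0 0 0.45;-100 60 60 0 0 0 0.45;-100 60 60 0 0 0 0.45'; python3 - <<'E'
from h import *
for i in range(2):c=camera('wrist')
save(c,'w10.png')
o=get_obs();print(o['time_s'],o['ee_pos'],o['eef_rot'],o['grip_width']);print('pan',panz(c));ptr(c)
for o in caps(c,'yellow'):
    if .3<o[2][0]<.7:print(o[0],o[1],o[2],round(o[3],4))
E
```

```text
time_s: 16.28
ee_pos: [0.6428, 0.1585, 0.1888]
eef_rot: [-1.566, 0.008, -1.61]
force: [0.7, 0.2, 0.6]
grip_width: 0.0459
time_s: 16.7
ee_pos: [0.5382, 0.2206, 0.2502]
eef_rot: [-1.566, 0.009, -1.606]
force: [0.1, -1.7, -0.9]
grip_width: 0.0521
16.8 [0.5423 0.219  0.2502] [-1.5643  0.0087 -1.6083] 0.051251424134620666
pan (4910, np.float64(0.09684027386612984))
red 18 px 363 368 375 378 z [0.1004 0.102  0.1029 0.1042 0.1053] sx [-0.0264 -0.0241 -0.0218] sy [-0.066  -0.0639 -0.0607]
green 0
[308.   8.] 423 [0.5394 0.4324 0.0466] 0.0131
[253.  64.] 666 [0.4823 0.3825 0.0466] 0.0139
[197.  67.] 684 [0.426  0.3819 0.0466] 0.0141
[199. 138.] 581 [0.4198 0.3148 0.0465] 0.014
[209. 192.] 497 [0.423  0.2573 0.0466] 0.014
[434. 306.] 675 [0.6423 0.1585 0.1432] 0.0142
```

View pics/w10.png

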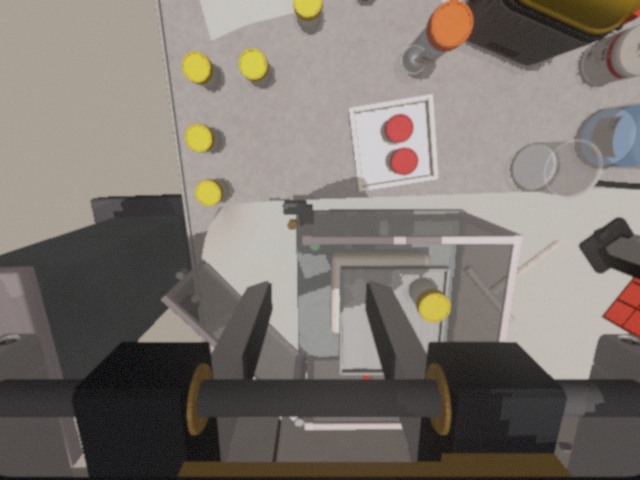

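```bash
python3 -m jog '-40 35 0 0 0 0 0.45;-80 65 -20 0 0 0 0.45;-110 90 -55 0 0 0 0.45;-122 96 -95 0 0 0 0.45;-122 96 -135 0 0 0 0.45;-122 96 -180 0 0 0 0.45;-122 96 -185 0 0 0 0.45;-122 96 -185 0 0 0 0.45;-122 96 -185 0 0 0 0.45' ; python3 - <<'E'
from h import *
for i in range(2):c=camera('wrist')
o=get_obs();print(o['time_s'],o['ee_pos'],o['eef_rot'])
for o in caps(c,'yellow'):
    if .3<o[2][0]<.7:print(o[0],o[1],o[2],round(o[3],4))
E
```

```text
time_s: 17.55
ee_pos: [0.421, 0.3147, 0.065]
eef_rot: [-1.566, 0.008, -1.609]
force: [0.1, -0.4, 2.5]
grip_width: 0.0516
17.65 [0.4222 0.3154 0.0675] [-1.5617  0.0105 -1.6091]
[534.  55.] 2380 [0.5382 0.4361 0.0466] 0.0144
[411. 173.] 240 [0.4805 0.3829 0.0466] 0.0134
[313. 149.] 25 [0.4222 0.3937 0.0468] 0.0037
[300. 164.] 59 [0.4155 0.3861 0.0469] 0.008
[326. 184.] 219 [0.4258 0.3811 0.0466] 0.0132
[314. 281.] 1502 [0.4188 0.3157 0.0464] 0.0142
[322. 362.] 1161 [0.4217 0.2588 0.0463] 0.0141
```

```bash
python3 -m jog '-3 0 -35 0 0.5 0 0.45;-3 0 -49 0 0.5 0 0.45;-3 0 -50 0 0.5 0 0.45;-3 0 -50 0 0.5 0 0.8;-3 0 -50 0 0.5 0 0.8;-3 0 -50 0 0.5 0 0.8;-3 0 -50 0 0.5 0 0.8;-3 0 -50 0 0.5 0 0.8' 35; python3 -m jog '0 0 40 0 0 0 0.8;0 0 80 0 0 0 0.8;0 0 120 0 0 0 0.8;0 0 160 0 0 0 0.8;30 -15 190 0 0 0 0.8;60 -45 190 0 0 0 0.8;90 -75 190 0 0 0 0.8;120 -105 190 0 0 0 0.8;150 -130 190 0 0 0 0.8;180 -155 190 0 0 0 0.8'; python3 -m jog '20 -20 0 0 0 0 0.8;42 -40 0 0 0 0 0.8;42 -40 -20 0 0 0 0.8;42 -40 -28 0 0 0 0.8;42 -40 -28 0 0 0 0.8;42 -40 -28 0 0 0 0.8'; python3 - <<'E'
from h import *
for i in range(2):c=camera('wrist')
save(c,'w11.png')
o=get_obs();print(o['time_s'],o['ee_pos'],o['eef_rot'],o['grip_width']);print('pan',panz(c));ptr(c)
E
```

```text
time_s: 18.32
ee_pos: [0.4199, 0.3159, 0.0188]
eef_rot: [-1.568, 0.012, -1.609]
force: [-1.1, -0.4, 7.8]
grip_width: 0.0277
time_s: 19.15
ee_pos: [0.601, 0.1591, 0.2093]
eef_rot: [-1.568, 0.012, -1.609]
force: [0.9, 1.0, -0.8]
grip_width: 0.0278
time_s: 19.65
ee_pos: [0.6424, 0.1198, 0.1815]
eef_rot: [-1.569, 0.012, -1.608]
force: [0.8, -0.5, 0.4]
grip_width: 0.0279
19.75 [0.6429 0.1199 0.1827] [-1.5666  0.0119 -1.6082] 0.027962539318220996
pan (11191, np.float64(0.09678980248250094))
red 25 px 250 254 325 333 z [0.1016 0.1023 0.1026 0.1041 0.1048] sx [-0.026  -0.025  -0.0229] sy [-0.0676 -0.0632 -0.0603]
green 0
```

View pics/w11.png

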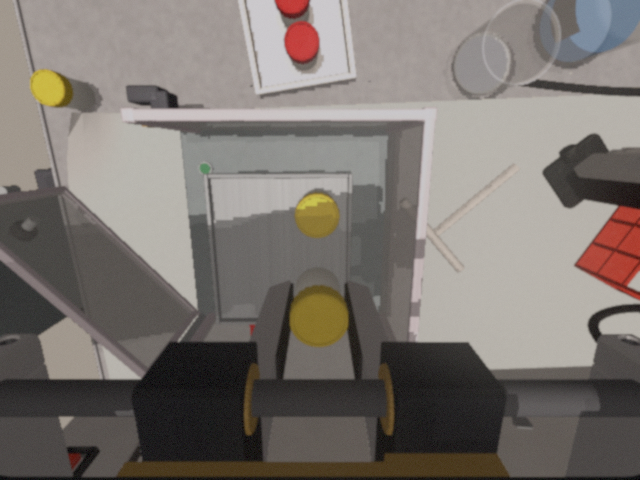

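```bash
python3 -m jog '-1 2 -35 0 0 0 0.8;-1 2 -60 0 0 0 0.8;-1 2 -66 0 0 0 0.8;-1 2 -66 0 0 0 0.8;-1 2 -66 0 0 0 0.6;-1 2 -66 0 0 0 0.53;-1 2 -66 0 0 0 0.53;-1 2 -66 0 0 0 0.53;-1 2 -30 0 0 0 0.53;-1 2 0 0 0 0 0.5'; python3 -m jog '0 0 40 0 0 0 0.45;-40 40 60 0 0 0 0.45;-80 80 60 0 0 0 0.45;-100 100 60 0 0 0 0.45;-100 100 60 0 0 0 0.45'; python3 - <<'E'
from h import *
for i in range(2):c=camera('wrist')
save(c,'w12.png')
o=get_obs();print(o['time_s'],o['ee_pos'],o['eef_rot'],o['grip_width']);print('pan',panz(c));ptr(c)
for o in caps(c,'yellow'):
    if .3<o[2][0]<.7:print(o[0],o[1],o[2],round(o[3],4))
c=camera('top');save(c,'t12.png',(260,160,470,320),3.8);ptr(c)
E
```

```text
time_s: 20.58
ee_pos: [0.6415, 0.1218, 0.1835]
eef_rot: [-1.568, 0.012, -1.608]
force: [0.5, -0.9, -0.0]
grip_width: 0.0465
time_s: 21.0
ee_pos: [0.539, 0.2244, 0.2452]
eef_rot: [-1.566, 0.013, -1.606]
force: [-0.2, 0.4, -0.3]
grip_width: 0.0519
21.1 [0.5398 0.2241 0.2452] [-1.5664  0.0127 -1.605 ] 0.05208443476710294
pan (4145, np.float64(0.08784837691841814))
red 0
green 0
[311.  11.] 586 [0.5388 0.4342 0.0466] 0.0136
[256.  71.] 661 [0.4823 0.3823 0.0466] 0.014
[200.  74.] 688 [0.4259 0.3818 0.0466] 0.0141
[211. 199.] 508 [0.423  0.2577 0.0466] 0.0137
[435. 312.] 669 [0.6422 0.1587 0.1342] 0.014
[430. 339.] 220 [0.602  0.1889 0.1343] 0.0772
red 0
green 0
```

View pics/w12.png

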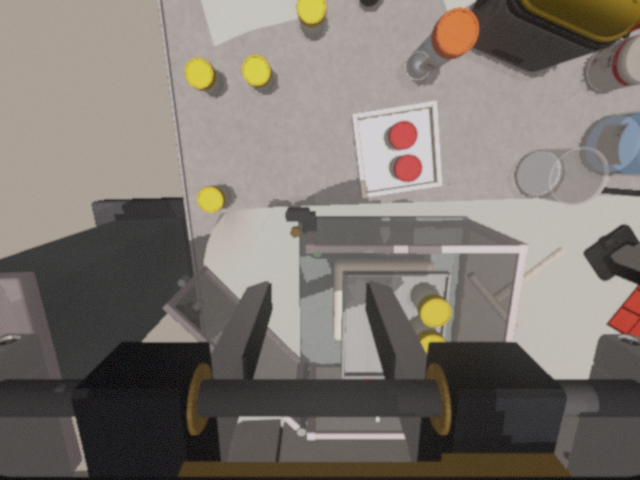

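```bash
python3 -m jog '-10 -40 0 0 0 0 0.45;-20 -80 0 0 0 0 0.45;-30 -120 0 0 0 0 0.45;-40 -144 -15 0 0 0 0.45;-40 -144 -25 0 0 0 0.45;-40 -144 -25 0 0 0 0.45'; python3 - <<'E'
from h import *
for i in range(2):c=camera('wrist')
save(c,'w13.png')
o=get_obs();print(o['time_s'],o['ee_pos'],o['eef_rot'],o['grip_width']);print('pan',panz(c));ptr(c)
E
```

```text
time_s: 21.65
ee_pos: [0.5008, 0.077, 0.2184]
eef_rot: [-1.569, 0.012, -1.61]
force: [-0.5, 0.3, 0.4]
grip_width: 0.0514
21.75 [0.5016 0.0787 0.22  ] [-1.5666  0.0123 -1.6069] 0.051514992492484764
pan (11871, np.float64(0.08781895392753575))
red 109 px 409 415 253 271 z [0.0912 0.093  0.0935 0.0939 0.095 ] sx [-0.0267 -0.0246 -0.0221] sy [-0.0772 -0.0695 -0.0616]
green 11 px 410 412 274 279 z [0.078  0.079  0.0797 0.0801 0.0811] sx [-0.0214 -0.021  -0.0199] sy [-0.0906 -0.0888 -0.0861]
```

View pics/w13.png

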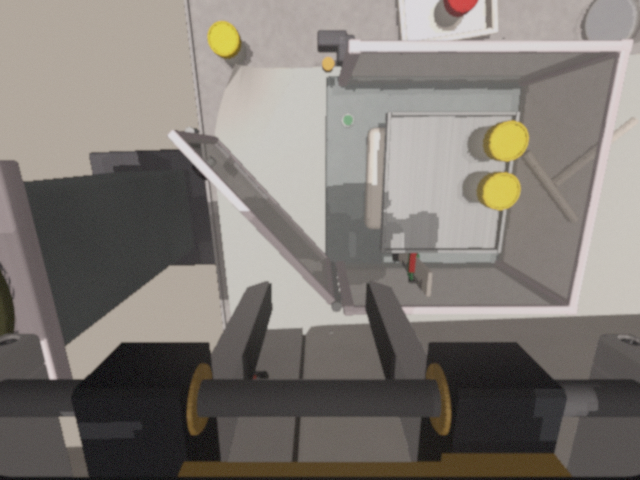

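```bash
python3 - <<'E'
from h import *
c=camera('wrist');save(c,'w13c.png',(370,230,450,310),8)
h=cv2.cvtColor(c['img'],cv2.COLOR_RGB2HSV);P=cloud(c)
for v in range(250,300,2):
    print(v,[(u,tuple(int(x) for x in h[v,u]),P[v,u].round(3).tolist()) for u in range(406,434,5)])
E
```

```text
250 [(406, (0, 10, 105), [0.58, 0.068, 0.096]), (411, (15, 10, 100), [0.585, 0.067, 0.095]), (416, (12, 12, 103), [0.59, 0.067, 0.095]), (421, (8, 10, 106), [0.594, 0.067, 0.095]), (426, (20, 15, 104), [0.599, 0.067, 0.094]), (431, (5, 15, 104), [0.603, 0.067, 0.095])]
252 [(406, (5, 13, 122), [0.58, 0.066, 0.096]), (411, (2, 29, 125), [0.585, 0.066, 0.096]), (416, (15, 17, 121), [0.59, 0.065, 0.095]), (421, (23, 8, 128), [0.594, 0.065, 0.096]), (426, (20, 12, 129), [0.599, 0.065, 0.096]), (431, (8, 8, 130), [0.603, 0.065, 0.096])]
254 [(406, (18, 28, 111), [0.591, 0.052, 0.056]), (411, (1, 122, 140), [0.585, 0.064, 0.095]), (416, (15, 67, 106), [0.595, 0.058, 0.076]), (421, (40, 5, 151), [0.619, 0.038, 0.013]), (426, (38, 7, 154), [0.624, 0.038, 0.014]), (431, (23, 7, 154), [0.63, 0.038, 0.013])]
256 [(406, (16, 27, 105), [0.591, 0.049, 0.055]), (411, (2, 159, 148), [0.586, 0.061, 0.093]), (416, (43, 71, 104), [0.594, 0.057, 0.08]), (421, (30, 5, 157), [0.619, 0.036, 0.013]), (426, (30, 6, 159), [0.625, 0.035, 0.012]), (431, (30, 5, 159), [0.503, 0.156, 0.4])]
258 [(406, (23, 29, 10
[... 4978 characters left out ...]
588, 0.029, 0.107]), (421, (9, 19, 131), [0.593, 0.029, 0.106]), (426, (13, 29, 160), [0.591, 0.037, 0.125]), (431, (12, 19, 134), [0.602, 0.029, 0.106])]
296 [(406, (7, 18, 131), [0.578, 0.029, 0.111]), (411, (14, 22, 130), [0.582, 0.029, 0.111]), (416, (12, 19, 132), [0.587, 0.029, 0.111]), (421, (18, 19, 131), [0.591, 0.029, 0.111]), (426, (15, 26, 156), [0.591, 0.035, 0.125]), (431, (19, 21, 132), [0.6, 0.028, 0.111])]
298 [(406, (14, 22, 130), [0.577, 0.029, 0.115]), (411, (11, 22, 130), [0.581, 0.029, 0.116]), (416, (18, 19, 131), [0.586, 0.029, 0.114]), (421, (13, 18, 130), [0.59, 0.028, 0.114]), (426, (14, 21, 132), [0.594, 0.029, 0.116]), (431, (10, 18, 130), [0.599, 0.028, 0.115])]
```

View pics/w13c.png

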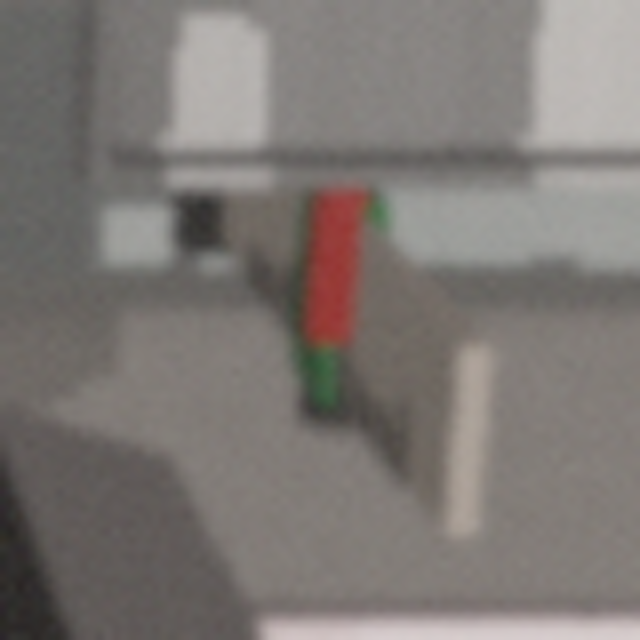

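```bash
python3 -m jog '-5 40 10 0 0 0 0.5;-10 80 10 0 0 0 0.5;-15 120 10 0 0 0 0.5;-19 160 10 0 0 0 0.5;-19 200 0 0 0 0 0.5;-19 240 -40 0 0 0 0.5;-19 280 -80 0 0 0 0.5;-19 304 -120 0 0 0 0.5;-19 304 -153 0 0 0 0.5;-19 304 -153 0 0 0 0.5' ;python3 -m jog '0 0 0 0 0 0 0.5;0 0 0 0 0 0 0.5'; python3 - <<'E'
from h import *
for i in range(2):c=camera('wrist')
save(c,'w14.png')
o=get_obs();print(o['time_s'],o['ee_pos'],o['eef_rot'],o['grip_width'])
for o in caps(c,'yellow'):
    if .3<o[2][0]<.7:print(o[0],o[1],o[2],round(o[3],4))
E
```

```text
time_s: 22.63
ee_pos: [0.4808, 0.3854, 0.063]
eef_rot: [-1.569, 0.01, -1.603]
force: [-1.0, -0.0, -0.4]
grip_width: 0.0471
time_s: 22.8
ee_pos: [0.4801, 0.3863, 0.0622]
eef_rot: [-1.571, 0.009, -1.601]
force: [0.3, -0.5, -0.2]
grip_width: 0.047
22.9 [0.4816 0.386  0.065 ] [-1.567   0.0117 -1.6025] 0.04719992592980833
[436. 185.] 37 [0.5481 0.4434 0.0465] 0.0039
[419. 206.] 776 [0.5382 0.4359 0.0465] 0.0138
[320. 287.] 1465 [0.4817 0.3839 0.0465] 0.0143
[227. 291.] 1416 [0.4254 0.3832 0.0463] 0.0141
[248. 450.] 469 [0.4271 0.2629 0.0462] 0.0104
```

View pics/w14.png

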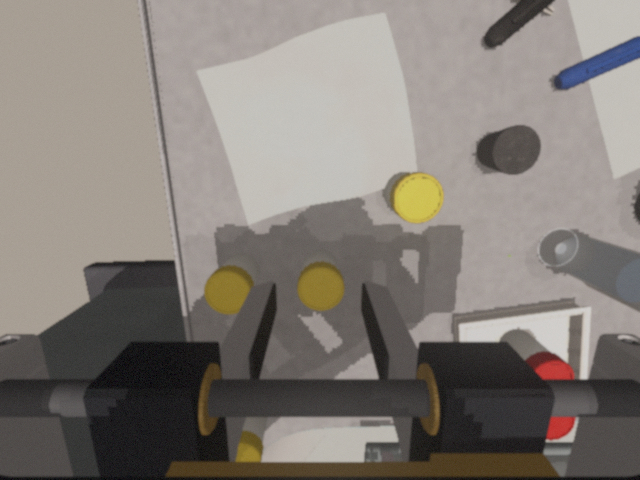

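```bash
python3 -m jog '0 -2 -35 0 0 0 0.5;0 -2 -47 0 0 0 0.5;0 -2 -48 0 0 0 0.5;0 -2 -48 0 0 0 0.8;0 -2 -48 0 0 0 0.8;0 -2 -48 0 0 0 0.8;0 -2 -48 0 0 0 0.8;0 -2 -48 0 0 0 0.8' 35; python3 -m jog '0 0 40 0 0 0 0.8;0 0 80 0 0 0 0.8;0 0 120 0 0 0 0.8;0 0 160 0 0 0 0.8;15 -35 190 0 0 0 0.8;30 -75 190 0 0 0 0.8;50 -110 190 0 0 0 0.8;70 -145 190 0 0 0 0.8;90 -180 190 0 0 0 0.8;104 -215 190 0 0 0 0.8'; python3 -m jog '0 -9 0 0 0 0 0.8;0 -9 -20 0 0 0 0.8;0 -9 -38 0 0 0 0.8;0 -9 -38 0 0 0 0.8;0 -9 -38 0 0 0 0.8'; python3 - <<'E'
from h import *
for i in range(2):c=camera('wrist')
save(c,'w15.png')
o=get_obs();print(o['time_s'],o['ee_pos'],o['eef_rot'],o['grip_width']);print('pan',panz(c));ptr(c)
for o in caps(c,'yellow'):
    if .5<o[2][0]<.7:print(o[0],o[1],o[2],round(o[3],4))
E
```

```text
time_s: 23.57
ee_pos: [0.4823, 0.3844, 0.0186]
eef_rot: [-1.565, 0.013, -1.602]
force: [-0.3, -0.5, 7.5]
grip_width: 0.028
time_s: 24.4
ee_pos: [0.5872, 0.1675, 0.2092]
eef_rot: [-1.564, 0.013, -1.602]
force: [-0.3, 0.4, -1.0]
grip_width: 0.0283
time_s: 24.82
ee_pos: [0.5868, 0.1587, 0.1712]
eef_rot: [-1.565, 0.013, -1.602]
force: [-0.1, -0.8, -0.5]
grip_width: 0.0279
24.9167 [0.5875 0.159  0.1726] [-1.5627  0.0137 -1.6019] 0.027746762432663226
pan (5781, np.float64(0.08782704032963046))
red 71 px 318 323 366 378 z [0.0557 0.0928 0.0933 0.094  0.0959] sx [-0.0264 -0.0242 -0.0225] sy [-0.0947 -0.0681 -0.0608]
green 0
[402. 271.] 1280 [0.6424 0.158  0.1342] 0.0143
[319. 318.] 2402 [0.5869 0.1585 0.2   ] 0.0144
[399. 320.] 1062 [0.6408 0.1224 0.1341] 0.0142
```

View pics/w15.png

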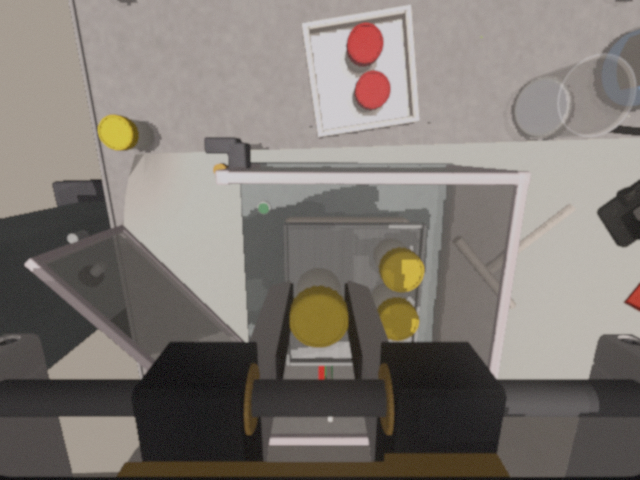

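```bash
python3 -m jog '-2 1 -35 0 0 0 0.8;-2 1 -60 0 0 0 0.8;-2 1 -65 0 0 0 0.8;-2 1 -65 0 0 0 0.8;-2 1 -65 0 0 0 0.6;-2 1 -65 0 0 0 0.53;-2 1 -65 0 0 0 0.53;-2 1 -65 0 0 0 0.53;-2 1 -30 0 0 0 0.53;-2 1 0 0 0 0 0.53'; python3 -m jog '-10 -10 40 0 0 0 0.5;-35 -30 60 0 0 0 0.5;-60 -60 60 0 0 0 0.5;-85 -80 50 0 0 0 0.5;-85 -80 50 0 0 0 0.5;-85 -80 50 0 0 0 0.5;-85 -80 50 0 0 0 0.5'; python3 - <<'E'
from h import *
for i in range(3):c=camera('wrist')
save(c,'w16.png');save(c,'w16c.png',(370,230,450,310),8)
o=get_obs();print(o['time_s'],o['ee_pos'],o['eef_rot'],o['grip_width']);print('pan',panz(c));ptr(c)
for o in caps(c,'yellow'):
    if .3<o[2][0]<.7:print(o[0],o[1],o[2],round(o[3],4))
E
```

```text
time_s: 25.75
ee_pos: [0.585, 0.1599, 0.1734]
eef_rot: [-1.565, 0.013, -1.602]
force: [-0.0, 0.8, 0.5]
grip_width: 0.0439
time_s: 26.33
ee_pos: [0.5008, 0.0801, 0.2244]
eef_rot: [-1.563, 0.014, -1.602]
force: [0.0, -0.2, 0.8]
grip_width: 0.0467
26.4833 [0.5008 0.0805 0.2236] [-1.5641  0.0134 -1.6013] 0.04721345232270018
pan (9637, np.float64(0.07988181973283301))
red 96 px 405 411 253 270 z [0.0837 0.0848 0.0852 0.0859 0.0881] sx [-0.0266 -0.0247 -0.022 ] sy [-0.0779 -0.0701 -0.0612]
green 34 px 407 416 256 281 z [0.0739 0.0779 0.0791 0.0798 0.0808] sx [-0.0215 -0.0208 -0.0166] sy [-0.0909 -0.0858 -0.0662]
[226.  43.] 829 [0.4223 0.2562 0.0465] 0.0141
[500. 146.] 948 [0.642  0.1579 0.1263] 0.0142
[495. 191.] 601 [0.6407 0.1222 0.1263] 0.0139
[478. 200.] 50 [0.6302 0.1176 0.1263] 0.0071
```

View pics/w16.png

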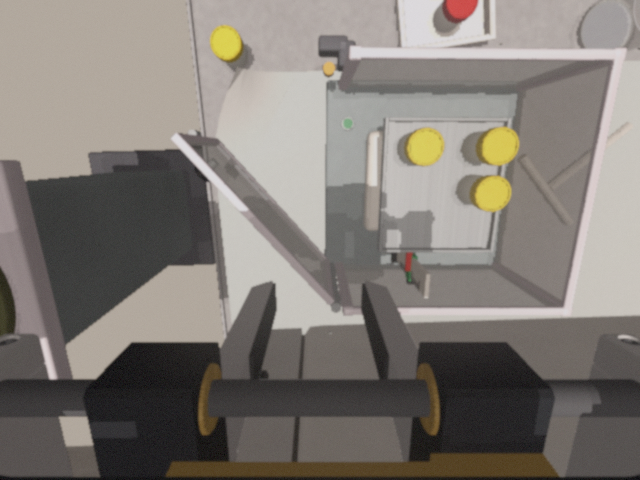

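View pics/w16c.png

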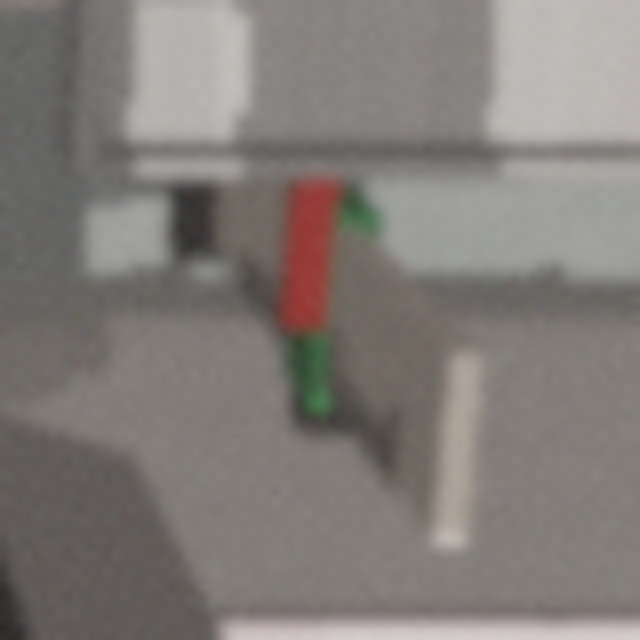

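```bash
python3 -m jog '-10 40 10 0 0 0 0.5;-20 80 10 0 0 0 0.5;-30 120 10 0 0 0 0.5;-40 160 10 0 0 0 0.5;-50 200 0 0 0 0 0.5;-60 240 -40 0 0 0 0.5;-75 280 -80 0 0 0 0.5;-75 302 -120 0 0 0 0.5;-75 302 -157 0 0 0 0.5;-75 302 -157 0 0 0 0.5' ;python3 -m jog '0 0 0 0 0 0 0.5;0 0 0 0 0 0 0.5'; python3 - <<'E'
from h import *
for i in range(2):c=camera('wrist')
o=get_obs();print(o['time_s'],o['ee_pos'],o['eef_rot'],o['grip_width'])
for o in caps(c,'yellow'):
    if .3<o[2][0]<.7:print(o[0],o[1],o[2],round(o[3],4))
E
```

```text
time_s: 27.32
ee_pos: [0.4242, 0.3841, 0.0629]
eef_rot: [-1.566, 0.012, -1.599]
force: [-0.2, -0.3, -0.7]
grip_width: 0.0472
time_s: 27.48
ee_pos: [0.4234, 0.3844, 0.0617]
eef_rot: [-1.569, 0.01, -1.597]
force: [-0.0, -0.0, -0.9]
grip_width: 0.0471
27.5833 [0.425  0.3845 0.0646] [-1.5646  0.013  -1.5988] 0.04681462586634752
[520. 192.] 1494 [0.5384 0.4367 0.0464] 0.0141
[320. 287.] 1451 [0.4251 0.383  0.0464] 0.0142
[320. 450.] 918 [0.4234 0.327  0.0464] 0.0762
```

```bash
python3 -m jog '0 -1 -35 0 0 0 0.5;0 -1 -46 0 0 0 0.5;0 -1 -47 0 0 0 0.5;0 -1 -47 0 0 0 0.8;0 -1 -47 0 0 0 0.8;0 -1 -47 0 0 0 0.8;0 -1 -47 0 0 0 0.8;0 -1 -47 0 0 0 0.8' 35; python3 -m jog '0 0 40 0 0 0 0.8;0 0 80 0 0 0 0.8;0 0 120 0 0 0 0.8;0 0 160 0 0 0 0.8;20 -35 185 0 0 0 0.8;40 -70 185 0 0 0 0.8;60 -105 185 0 0 0 0.8;80 -140 185 0 0 0 0.8;100 -175 185 0 0 0 0.8;120 -205 185 0 0 0 0.8'; python3 -m jog '20 -35 0 0 0 0 0.8;39 -54 0 0 0 0 0.8;39 -54 -20 0 0 0 0.8;39 -54 -38 0 0 0 0.8;39 -54 -38 0 0 0 0.8;39 -54 -38 0 0 0 0.8'; python3 - <<'E'
from h import *
for i in range(2):c=camera('wrist')
save(c,'w17.png')
o=get_obs();print(o['time_s'],o['ee_pos'],o['eef_rot'],o['grip_width']);print('pan',panz(c));ptr(c)
for o in caps(c,'yellow'):
    if .5<o[2][0]<.7:print(o[0],o[1],o[2],round(o[3],4))
E
```

```text
time_s: 28.25
ee_pos: [0.4257, 0.3839, 0.0191]
eef_rot: [-1.563, 0.014, -1.599]
force: [-1.3, -0.1, 7.3]
grip_width: 0.0277
time_s: 29.08
ee_pos: [0.5464, 0.1765, 0.2049]
eef_rot: [-1.562, 0.014, -1.599]
force: [0.6, 1.1, -1.0]
grip_width: 0.0281
time_s: 29.58
ee_pos: [0.585, 0.1225, 0.1669]
eef_rot: [-1.563, 0.014, -1.599]
force: [0.1, 0.4, -0.1]
grip_width: 0.0279
29.6833 [0.5857 0.1229 0.1684] [-1.5604  0.0147 -1.5987] 0.028049994939056112
pan (8357, np.float64(0.0798734983386422))
red 0
green 10 px 325 326 347 352 z [0.0788 0.0791 0.0802 0.0839 0.0855] sx [-0.0208 -0.0207 -0.02  ] sy [-0.0901 -0.0868 -0.0838]
[317. 217.] 1215 [0.5854 0.1597 0.1263] 0.0138
[405. 217.] 1366 [0.6424 0.1581 0.1263] 0.0141
[400. 270.] 1257 [0.6409 0.1221 0.1263] 0.0143
[319. 318.] 2503 [0.5851 0.1217 0.1952] 0.0147
```

View pics/w17.png

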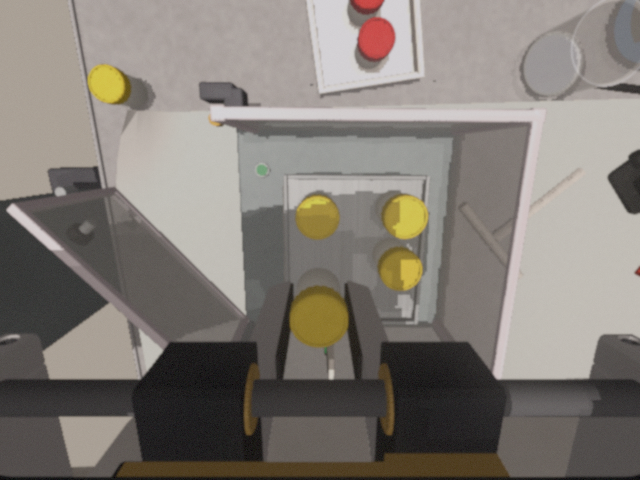

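```bash
python3 -m jog '-1 0 -35 0 0 0 0.8;-1 0 -60 0 0 0 0.8;-1 0 -68 0 0 0 0.8;-1 0 -68 0 0 0 0.8;-1 0 -68 0 0 0 0.6;-1 0 -68 0 0 0 0.53;-1 0 -68 0 0 0 0.53;-1 0 -68 0 0 0 0.53;-1 0 -30 0 0 0 0.53;-1 0 0 0 0 0 0.53'; python3 -m jog '-10 0 40 0 0 0 0.5;-35 -10 60 0 0 0 0.5;-60 -25 60 0 0 0 0.5;-85 -45 55 0 0 0 0.5;-85 -45 55 0 0 0 0.5;-85 -45 55 0 0 0 0.5;-85 -45 55 0 0 0 0.5;-85 -45 55 0 0 0 0.5;-85 -45 55 0 0 0 0.5;-85 -45 55 0 0 0 0.5'; python3 - <<'E'
from h import *
for i in range(3):c=camera('wrist')
save(c,'w18.png');save(c,'w18c.png',(370,230,450,310),8)
o=get_obs();print(o['time_s'],o['ee_pos'],o['eef_rot'],o['grip_width']);print('pan',panz(c));ptr(c)
for o in caps(c,'yellow'):
    if .3<o[2][0]<.7:print(o[0],o[1],o[2],round(o[3],4))
E
```

```text
time_s: 30.52
ee_pos: [0.5844, 0.1228, 0.1697]
eef_rot: [-1.561, 0.015, -1.599]
force: [0.9, 0.7, 1.1]
grip_width: 0.0443
time_s: 31.35
ee_pos: [0.4997, 0.0782, 0.2245]
eef_rot: [-1.562, 0.015, -1.598]
force: [0.1, -0.7, -0.9]
grip_width: 0.0468
31.5 [0.4995 0.078  0.2245] [-1.5618  0.0145 -1.5986] 0.04749522513123232
pan (8482, np.float64(0.07117312475285772))
red 94 px 404 410 248 265 z [0.0748 0.0764 0.0769 0.0774 0.0789] sx [-0.0267 -0.0245 -0.0222] sy [-0.0777 -0.0698 -0.0614]
green 54 px 407 416 253 278 z [0.0733 0.078  0.0791 0.0799 0.0809] sx [-0.0215 -0.0209 -0.017 ] sy [-0.0893 -0.0797 -0.0659]
[228.  41.] 828 [0.4226 0.2545 0.0465] 0.0136
[495. 143.] 955 [0.6422 0.1578 0.1177] 0.0144
[489. 188.] 722 [0.6401 0.1216 0.1177] 0.0141
```

View pics/w18.png

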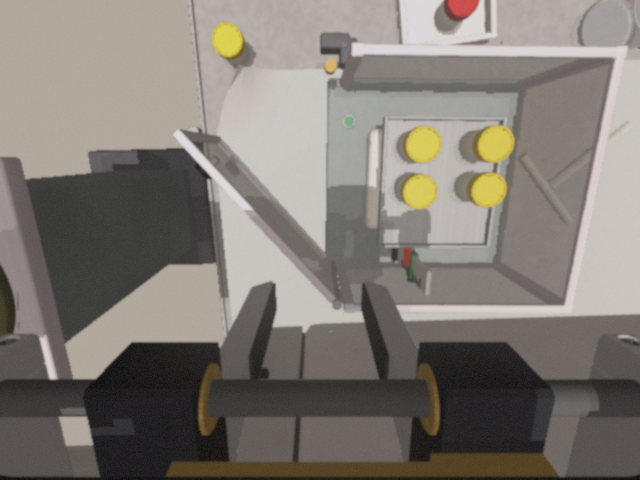

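View pics/w18c.png

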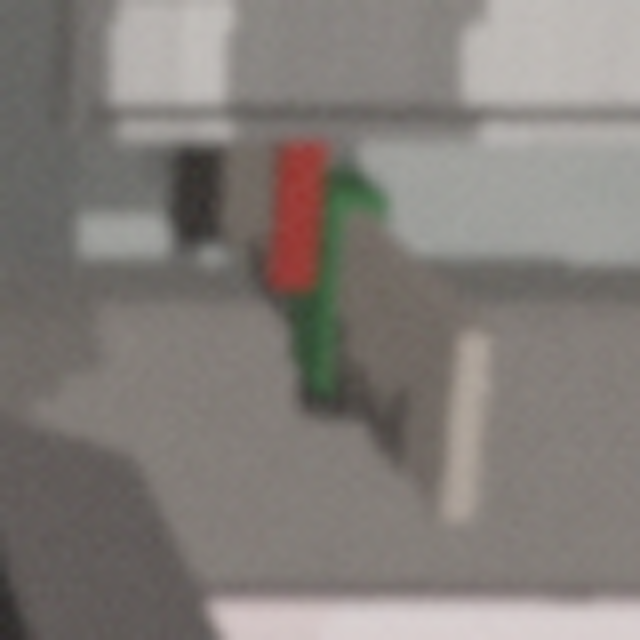

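```bash
python3 - <<'E'
from h import *
c=camera('wrist')
h=cv2.cvtColor(c['img'],cv2.COLOR_RGB2HSV);P=cloud(c)
im=c['img'].astype(int)
for v in range(246,284,2):
    print(v,[(u,im[v,u].tolist(),(P[v,u]*1000).round().astype(int).tolist()) for u in range(403,419,3)])
E
```

```text
246 [(403, [123, 120, 116], [582, 66, 79]), (406, [128, 117, 114], [584, 66, 79]), (409, [125, 114, 112], [587, 65, 79]), (412, [124, 118, 115], [590, 65, 79]), (415, [128, 124, 122], [593, 65, 79]), (418, [127, 125, 122], [596, 65, 80])]
248 [(403, [114, 103, 98], [591, 53, 42]), (406, [138, 73, 68], [585, 63, 79]), (409, [146, 78, 74], [588, 63, 78]), (412, [115, 108, 105], [609, 45, 13]), (415, [143, 141, 137], [612, 45, 12]), (418, [152, 151, 149], [616, 44, 12])]
250 [(403, [112, 100, 92], [591, 51, 42]), (406, [147, 63, 57], [585, 61, 77]), (409, [146, 68, 64], [588, 61, 78]), (412, [95, 101, 88], [609, 42, 13]), (415, [138, 139, 135], [612, 42, 13]), (418, [158, 158, 155], [615, 43, 14])]
252 [(403, [111, 95, 89], [591, 49, 44]), (406, [149, 63, 56], [586, 58, 75]), (409, [140, 64, 56], [588, 59, 77]), (412, [61, 81, 57], [592, 58, 74]), (415, [91, 104, 90], [595, 57, 73]), (418, [153, 156, 151], [616, 40, 13])]
254 [(403, [113, 97, 90], [591, 47, 44]), (406, [148, 58, 54], [586, 57, 76]), (409, [138, 67, 55], [588, 57, 78]), (412, [67, 101, 68], [590, 58, 80]), (415, [68, 102
[... 2584 characters left out ...]
43, 102])]
278 [(403, [133, 126, 123], [585, 29, 68]), (406, [120, 114, 110], [588, 29, 69]), (409, [58, 78, 58], [589, 33, 79]), (412, [69, 73, 64], [590, 35, 86]), (415, [80, 76, 71], [590, 38, 94]), (418, [108, 101, 97], [590, 42, 103])]
280 [(403, [130, 125, 121], [584, 30, 76]), (406, [120, 115, 111], [587, 29, 75]), (409, [70, 66, 60], [589, 30, 77]), (412, [69, 66, 64], [593, 30, 76]), (415, [79, 73, 70], [590, 36, 95]), (418, [92, 85, 83], [590, 40, 105])]
282 [(403, [132, 129, 124], [583, 29, 79]), (406, [130, 126, 122], [586, 29, 79]), (409, [110, 105, 102], [588, 29, 81]), (412, [103, 99, 95], [592, 28, 79]), (415, [94, 90, 86], [591, 34, 94]), (418, [87, 81, 76], [590, 38, 105])]
```

```bash
python3 - <<'E'
from h import *
c=camera('wrist');P=cloud(c).reshape(-1,3)
S=P[(abs(P[:,2]-.132)<.004)&(P[:,0]>.37)&(P[:,0]<.515)&(P[:,1]>.02)&(P[:,1]<.2)]
vx,vy,x,y=cv2.fitLine(S[:,:2].astype(np.float32),cv2.DIST_HUBER,0,.001,.001).ravel()
t=(S[:,0]-x)*vx+(S[:,1]-y)*vy;r=abs(-(S[:,0]-x)*vy+(S[:,1]-y)*vx);t=t[r<.004]
print(len(S),x,y,np.degrees(np.arctan2(vy,vx)),'ends',[(x+k*vx,y+k*vy) for k in np.percentile(t,[.5,99.5])],t.max()-t.min())
H=np.array([.511,.032])
for m in masks_of('door','wrist')[:1]: print(m['conf'],m['extent'])
d=np.array([vx,vy]); 
if vy<0:d=-d
a=np.arctan2(d[1],d[0])-np.radians(88);print('opening',a)
def tcp(a,r,extra=0):
    th=np.radians(88)+a;d=np.array([np.cos(th),np.sin(th)]);n=np.array([-np.sin(th),np.cos(th)])
    return H+r*d+n*(.0035+.0125*abs(n[0])+.008*abs(n[1])+extra)
print('start',tcp(a,.165,.03))
for k in np.linspace(a,0,9): print(round(k,3),tcp(k,.160))
E
```

```text
2244 0.4519902 0.10645692 -50.494923 ends [(np.float64(0.39733345694864974), np.float64(0.17274887378912734)), (np.float64(0.5147356411720223), np.float64(0.030354330961752704))] 0.18823945048928228
0.89 [172.6, 127.3, 343.1, 308.0]
opening 0.7244004041190135
start [0.3688 0.1286]
0.724 [0.3951 0.1439]
0.634 [0.4057 0.1538]
0.543 [0.4171 0.1628]
0.453 [0.4295 0.1709]
0.362 [0.4426 0.1777]
0.272 [0.4564 0.1834]
0.181 [0.4708 0.1878]
0.091 [0.4857 0.1908]
0.0 [0.5003 0.1925]
```

```bash
python3 -m jog '-35 13 0 0 0 0 1;-70 26 0 0 0 0 1;-105 39 0 0 0 0 1;-132 49 0 0 0 0 1;-132 49 -40 0 0 0 1;-132 49 -80 0 0 0 1;-132 49 -115 0 0 0 1;-132 49 -125 0 0 0 1;-132 49 -125 0 0 0 1;-132 49 -125 0 0 0 1' 10; python3 - <<'E'
from h import *
for i in range(2):c=camera('wrist')
save(c,'w19.png')
o=get_obs();print(o['time_s'],o['ee_pos'],o['eef_rot'],o['grip_width'],o['force'])
c=camera('scene');save(c,'s19.png')
E
```

```text
time_s: 32.48
ee_pos: [0.3676, 0.1269, 0.1]
eef_rot: [-1.562, 0.014, -1.599]
force: [0.1, 0.4, 1.1]
grip_width: 0.0004
32.5833 [0.3682 0.1271 0.1009] [-1.5596  0.0151 -1.5987] 0.000562639647412829 [-0.452   0.1452 -0.163 ]
```

View pics/w19.png

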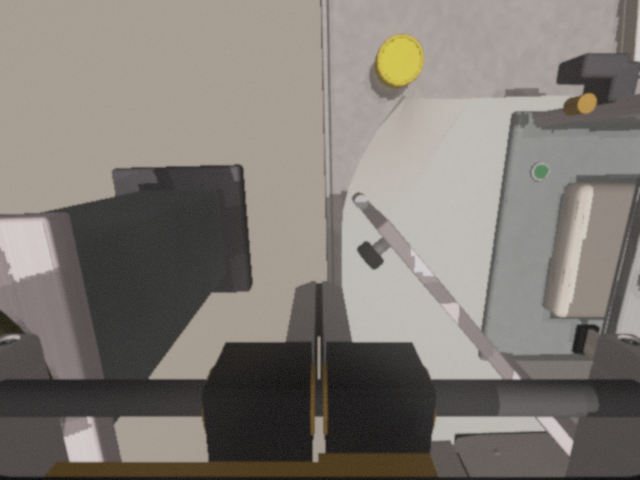

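View pics/s19.png

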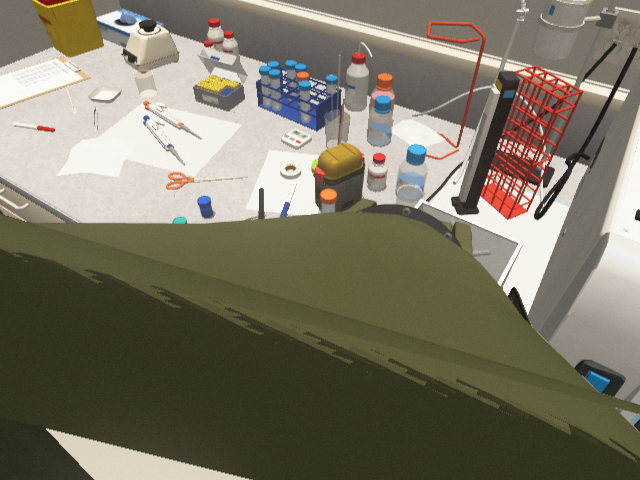

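```bash
python3 -m jog '14 9 0 0 0 0 1;26 17 0 0 0 0 1;32 22 0 0 0 0 1;38 27 0 0 0 0 1;49 36 0 0 0 0 1;61 44 0 0 0 0 1;75 51 0 0 0 0 1;82 54 0 0 0 0 1;88 56 0 0 0 0 1;88 56 0 0 0 0 1'; python3 - <<'E'
from h import *
for i in range(1):c=camera('wrist')
save(c,'w20.png')
o=get_obs();print(o['time_s'],o['ee_pos'],o['force'])
E
```

```text
time_s: 33.47
ee_pos: [0.4567, 0.1832, 0.1009]
eef_rot: [-1.559, 0.015, -1.599]
force: [-0.3, 0.7, -0.1]
grip_width: 0.0008
33.5167 [0.4561 0.1829 0.1008] [ 0.2188 -1.1698 -0.5891]
```

View pics/w20.png

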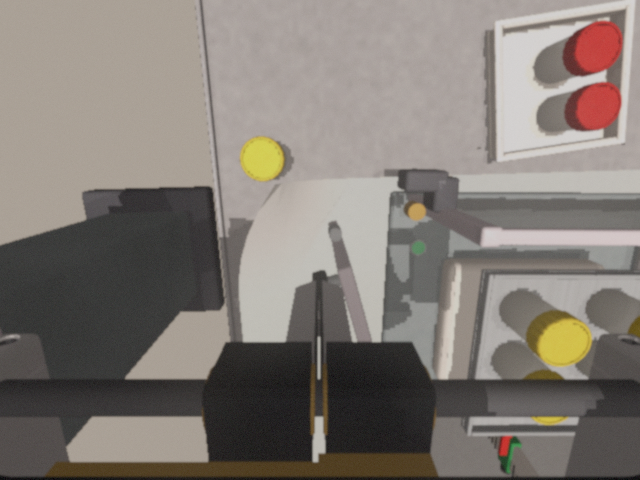

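```bash
python3 -m jog '8 2 0 0 0 0 1;15 5 0 0 0 0 1;22 6 0 0 0 0 1;29 8 0 0 0 0 1;35 9 0 0 0 0 1;40 9 0 0 0 0 1;43 9 0 0 0 0 1;43 9 0 0 0 0 1;43 9 0 0 0 0 1'; python3 - <<'E'
from h import *
for i in range(1):c=camera('wrist')
save(c,'w21.png')
o=get_obs();print(o['time_s'],o['ee_pos'],o['force'])
E
```

```text
time_s: 34.27
ee_pos: [0.4993, 0.1919, 0.1007]
eef_rot: [-1.56, 0.015, -1.599]
force: [0.3, -0.4, -0.2]
grip_width: 0.0003
34.3167 [0.4993 0.1919 0.1008] [ 0.2095  0.612  -0.0018]
```

View pics/w21.png

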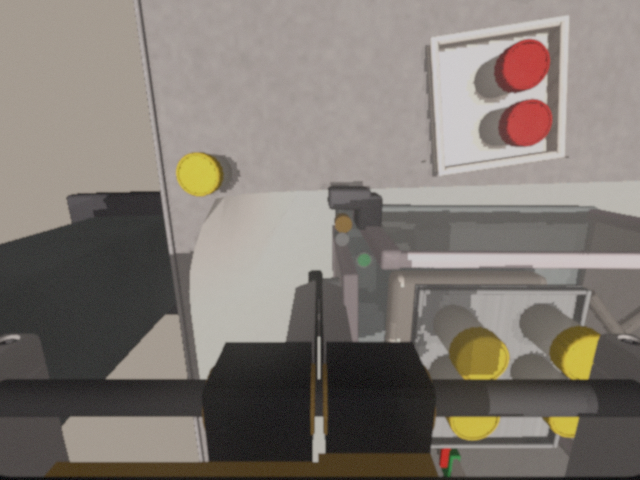

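```bash
python3 -m jog '2 0 0 0 0 0 1;4 0 0 0 0 0 1;4 0 0 0 0 0 1;4 0 0 0 0 0 1'; python3 -c "
from h import *
c=camera('wrist');P=cloud(c).reshape(-1,3);print(get_obs()['force'])
S=P[(abs(P[:,2]-.132)<.004)&(P[:,0]>.49)&(P[:,0]<.53)&(P[:,1]>.1)&(P[:,1]<.215)]
print(len(S),S.min(0),S.max(0),np.polyfit(S[:,1],S[:,0],1))"
```

```text
time_s: 34.65
ee_pos: [0.5035, 0.1918, 0.1008]
eef_rot: [-1.559, 0.015, -1.599]
force: [-0.2, 0.4, 0.3]
grip_width: 0.0003
[-0.0696  1.1007 -0.0561]
1221 [0.4906 0.1815 0.128 ] [0.5222 0.215  0.136 ] [0.0593 0.5014]
```

```bash
python3 -m jog '2 0 0 0 0 0 1;4 0 0 0 0 0 1;5 0 0 0 0 0 1;5 0 0 0 0 0 1;5 0 0 0 0 0 1'; python3 -c "
from h import *
c=camera('wrist');P=cloud(c).reshape(-1,3);print(get_obs()['ee_pos'],get_obs()['force']);save(c,'w22.png',(250,180,450,360),4)"
```

```text
time_s: 35.12
ee_pos: [0.5062, 0.1919, 0.1006]
eef_rot: [-1.565, 0.014, -1.599]
force: [-20.9, -1.1, 12.7]
grip_width: 0.0003
[0.5062 0.1918 0.1006] [-21.3892  -1.7205  12.0987]
```

View pics/w22.png

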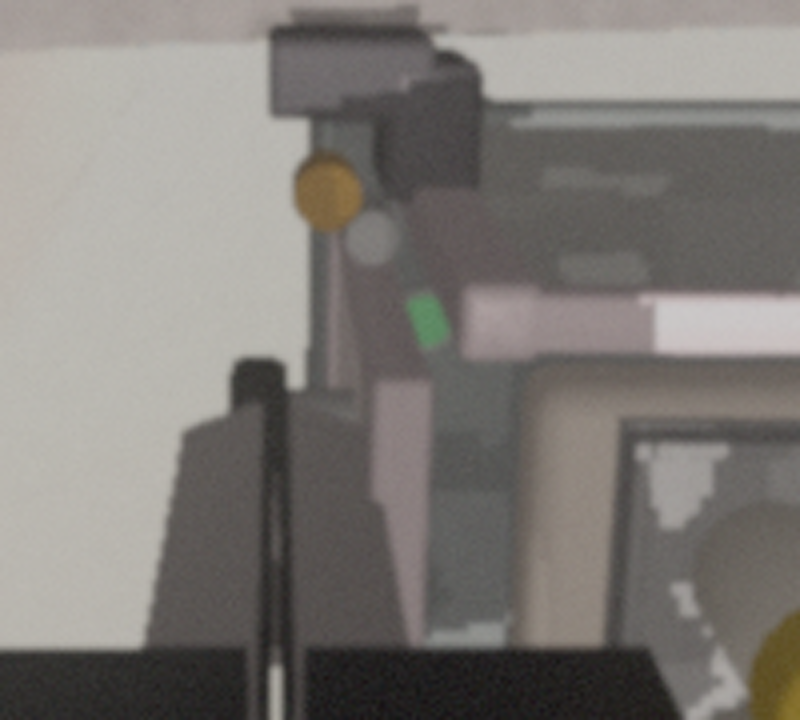

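```bash
python3 -m jog '-10 0 0 0 0 0 1;-30 -10 0 0 0 0 1;-60 -20 0 0 0 0 1;-80 -40 20 0 0 0 1;-80 -60 60 0 0 0 1;-60 -90 100 0 0 0 1;-40 -110 125 0 0 0 1;-6 -112 125 0 0 0 1;-6 -112 125 0 0 0 1;-6 -112 125 0 0 0 1'; python3 - <<'E'
from h import *
for i in range(4):c=camera('wrist')
save(c,'w23.png');save(c,'w23c.png',(330,200,430,300),7)
o=get_obs();print(o['time_s'],o['ee_pos'],o['force']);print('pan',panz(c));ptr(c)
P=cloud(c).reshape(-1,3)
S=P[(abs(P[:,2]-.132)<.003)&(P[:,0]>.495)&(P[:,0]<.53)&(P[:,1]>.05)&(P[:,1]<.205)]
vx,vy,x,y=cv2.fitLine(S[:,:2].astype(np.float32),cv2.DIST_HUBER,0,.001,.001).ravel();print('door',len(S),x,y,np.degrees(np.arctan2(vy,vx)),S.min(0),S.max(0))
T=P[abs(P[:,2]-.137)<.004]
for nm,S in (('left',T[(abs(T[:,1]-.219)<.01)&(T[:,0]>.53)&(T[:,0]<.7)]),('rear',T[(abs(T[:,0]-.7114)<.012)&(T[:,1]>.05)&(T[:,1]<.2)])):
    vx,vy,x,y=cv2.fitLine(S[:,:2].astype(np.float32),cv2.DIST_HUBER,0,.001,.001).ravel();print(nm,len(S),np.degrees(np.arctan2(vy,vx)))
for col in('red','yellow'):
  for o in caps(c,col):
    if .3<o[2][0]<.7:print(col,o[0],o[1],o[2],round(o[3],4))
E
```

```text
time_s: 36.0
ee_pos: [0.5011, 0.0792, 0.2252]
eef_rot: [-1.565, 0.014, -1.6]
force: [0.1, 0.9, -0.2]
grip_width: 0.0003
36.2 [0.4994 0.0802 0.2253] [-0.5522  0.1531 -0.2921]
pan (8429, np.float64(0.07118108386934496))
red 94 px 404 410 250 267 z [0.0744 0.076  0.0765 0.0773 0.0792] sx [-0.0266 -0.0245 -0.0222] sy [-0.0778 -0.0703 -0.0613]
green 63 px 408 417 254 281 z [0.0735 0.0774 0.0792 0.0797 0.0803] sx [-0.0216 -0.0208 -0.0173] sy [-0.0908 -0.0804 -0.0659]
door 1852 0.51759666 0.13327128 87.94666 [0.5117 0.0504 0.1291] [0.5237 0.2049 0.1343]
left 2999 -2.0309513
rear 2467 88.34567
red [462.   8.] 514 [0.6343 0.2825 0.0496] 0.0139
red [407. 259.] 90 [0.5867 0.0544 0.0778] 0.0093
yellow [229.  43.] 828 [0.4225 0.2564 0.0466] 0.0141
yellow [495. 146.] 978 [0.6425 0.1581 0.1176] 0.0146
yellow [434. 151.] 87 [0.5918 0.1572 0.1174] 0.0097
yellow [489. 192.] 862 [0.6402 0.1215 0.1177] 0.014
yellow [423. 180.] 39 [0.5858 0.1319 0.1178] 0.0067
yellow [408. 187.] 27 [0.5745 0.1275 0.1177] 0.0061
yellow [425. 198.] 196 [0.5874 0.1185 0.1176] 0.0119
yellow [408. 198.] 31 [0.5748 0.1168 0.1175] 0.0029
```

View pics/w23.png

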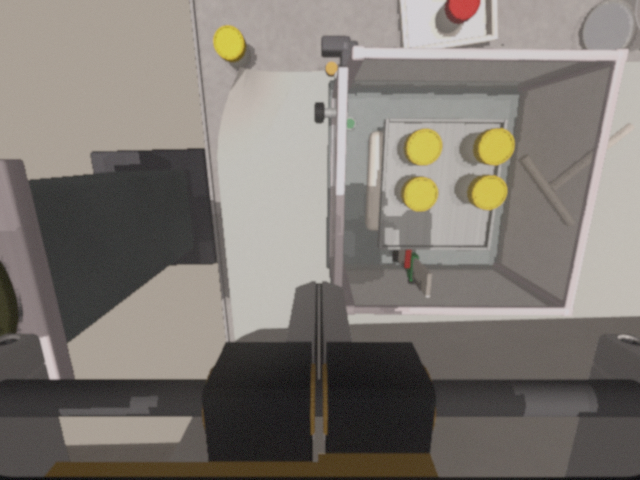

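View pics/w23c.png

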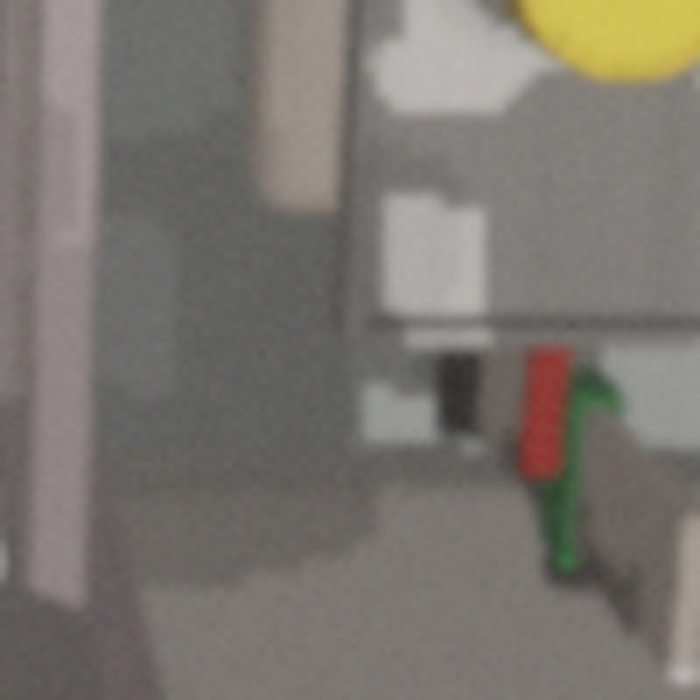

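```bash
python3 -m jog '-20 40 40 0 0 0 1;-20 80 80 0 0 0 1;-20 110 100 0 0 0 1;-20 110 100 0 0 0 1;-20 110 100 0 0 0 1'; python3 - <<'E'
from h import *
for i in range(3):c=camera('wrist')
save(c,'w24.png');tray('wrist');o=get_obs();print(o['time_s'],o['ee_pos'],o['force'])
for col in('red','yellow'):
  for o in caps(c,col):
    if .3<o[2][0]<.7:print(col,o[0],o[1],o[2],round(o[3],4))
E
```

```text
time_s: 36.62
ee_pos: [0.4789, 0.1938, 0.3289]
eef_rot: [-1.561, 0.016, -1.594]
force: [-1.2, -0.4, 0.4]
grip_width: 0.0005
wrist tray 0.9 [389.5, 79.6, 468.1, 162.7] ((0.629855215549469, 0.3008977770805359), (0.09413215517997742, 0.09485087543725967), 6.820943832397461)
36.8667 [0.4791 0.1895 0.3243] [-1.2391 -0.5309 -0.1096]
red [437. 108.] 398 [0.6279 0.3164 0.0497] 0.0137
red [440. 136.] 369 [0.6344 0.2832 0.0498] 0.0136
red [401. 315.] 44 [0.5853 0.0546 0.0773] 0.0089
yellow [364.   5.] 232 [0.5387 0.4328 0.0466] 0.0125
yellow [272. 161.] 197 [0.4227 0.258  0.0466] 0.0129
yellow [412. 247.] 215 [0.5856 0.16   0.1175] 0.0125
yellow [460. 247.] 373 [0.6417 0.1588 0.1177] 0.0135
yellow [409. 277.] 235 [0.5842 0.1232 0.1177] 0.0131
yellow [456. 276.] 354 [0.6402 0.122  0.1176] 0.0137
```

View pics/w24.png

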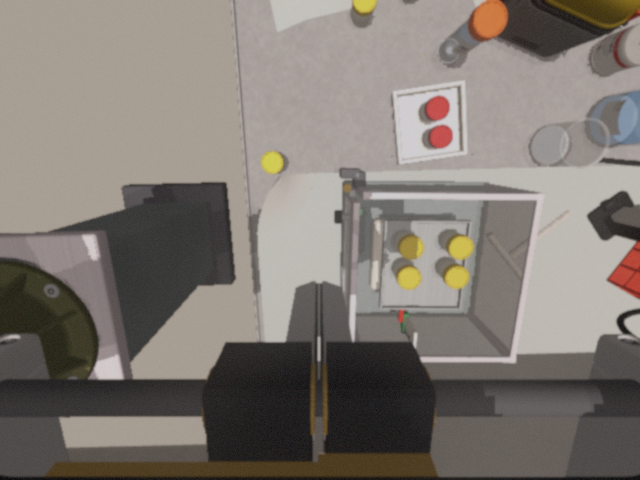

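The last picture shows everything in place: both red pots are in the tray at (437,108) and (440,136). Four yellow pots are on the pan, two are left on the bench, and the door is shut. The robot is clear of everything, so I'm handing in.

```bash
python3 -c "
from station import hand_in,get_obs
print(hand_in(),get_obs()['time_s'])"
```

```text
the job is handed in; nothing more can be done
the job is handed in; nothing more can be done
```

I've handed the job in with the counterweight made up and the door shut, after about 37 s of the 210 s allowed. Hand-in gives no verdict, so the results below are my own last camera checks.

- **Red pots:** both are in the white tray, each about 16–18 mm from its centre.
- **Yellow pots:** four are standing on the pan, which has sunk about 34 mm. The two not needed are on the bench outside the shield.
- **Pointer:** its top surface is at 76.5 mm and the band runs from about 66 to 80 mm. The tip is therefore roughly 2–4 mm above the middle, inside the 7.5 mm allowed. I worked the band's middle out from its top face and the given 14 mm height; its lower edge showed only roughly, but agreed.
- **Door:** shut, in line with the shield front to within about 0.1°. It was pushed to about 21 N against its stop and stayed shut when I backed off. I did not sense the catch clicking separately.
- **Things to leave alone:** the robot never touched the green band, the tube or the stopper. I did not re-measure the tube and stopper at the end. The gripper was clear of everything at hand-in, and no check failed or disagreed.

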